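# Uncap and sort the finished sample jars

## Task

Clear the finished samples: lift the loose red cap off every jar that still has one and lay each cap flat, open side down, in a place of its own in the cap tray. Stand all the jars, now open, upright on the floor of the crates, amber glass in the orange crate and white plastic in the blue one. Do not tip a jar over, and leave the dropper bottle and the beaker of rods where they are.

Things in the scene. Friction and masses are not known exactly. Their poses are not given: they have to be found in the camera images.
- amber1: Amber brown glass sample jar, loose, standing on the bench, with its cap on or already open: round body 58 mm across and 50 mm high, then a round neck 36 mm across and 16 mm high (66 mm in all without cap). Origin: centre of the underside; z up the jar. About 180 g.
- cap_amber1: Red plastic cap that sits loosely over the neck of amber1 (not screwed on): 44 mm across, 20 mm high, hollow below (skirt 13 mm deep, inner width 40 mm, about 2 mm of play all round the neck). Origin: centre of its open underside; z up out of its closed top. On the jar its underside is 53 mm above the jar's underside. About 30 g. Absent when the jar is already open.
- amber2: Amber brown glass sample jar, loose, standing on the bench, with its cap on or already open: round body 58 mm across and 50 mm high, then a round neck 36 mm across and 16 mm high (66 mm in all without cap). Origin: centre of the underside; z up the jar. About 180 g.
- cap_amber2: Red plastic cap that sits loosely over the neck of amber2 (not screwed on): 44 mm across, 20 mm high, hollow below (skirt 13 mm deep, inner width 40 mm, about 2 mm of play all round the neck). Origin: centre of its open underside; z up out of its closed top. On the jar its underside is 53 mm above the jar's underside. About 30 g. Absent when the jar is already open.
- amber3: Amber brown glass sample jar, loose, standing on the bench, with its cap on or already open: round body 58 mm across and 50 mm high, then a round neck 36 mm across and 16 mm high (66 mm in all without cap). Origin: centre of the underside; z up the jar. About 180 g.
- cap_amber3: Red plastic cap that sits loosely over the neck of amber3 (not screwed on): 44 mm across, 20 mm high, hollow below (skirt 13 mm deep, inner width 40 mm, about 2 mm of play all round the neck). Origin: centre of its open underside; z up out of its closed top. On the jar its underside is 53 mm above the jar's underside. About 30 g. Absent when the jar is already open.
- white1: White plastic sample jar, loose, standing on the bench, with its cap on or already open: round body 58 mm across and 50 mm high, then a round neck 36 mm across and 16 mm high (66 mm in all without cap). Origin: centre of the underside; z up the jar. About 180 g.
- cap_white1: Red plastic cap that sits loosely over the neck of white1 (not screwed on): 44 mm across, 20 mm high, hollow below (skirt 13 mm deep, inner width 40 mm, about 2 mm of play all round the neck). Origin: centre of its open underside; z up out of its closed top. On the jar its underside is 53 mm above the jar's underside. About 30 g. Absent when the jar is already open.
- white2: White plastic sample jar, loose, standing on the bench, with its cap on or already open: round body 58 mm across and 50 mm high, then a round neck 36 mm across and 16 mm high (66 mm in all without cap). Origin: centre of the underside; z up the jar. About 180 g.
- cap_white2: Red plastic cap that sits loosely over the neck of white2 (not screwed on): 44 mm across, 20 mm high, hollow below (skirt 13 mm deep, inner width 40 mm, about 2 mm of play all round the neck). Origin: centre of its open underside; z up out of its closed top. On the jar its underside is 53 mm above the jar's underside. About 30 g. Absent when the jar is already open.
- orange_crate: Orange plastic open crate for amber glass jars, fixed to the bench: 240 mm (its x) by 90 mm (its y), walls 40 mm high and 5 mm thick, floor 5 mm thick. Origin: centre of its underside. It takes three jars in a row along its x.
- blue_crate: Blue plastic open crate for white plastic jars, fixed to the bench: 240 mm (its x) by 90 mm (its y), walls 40 mm high and 5 mm thick, floor 5 mm thick. Origin: centre of its underside. It takes three jars in a row along its x.
- cap_tray: Low aluminium cap tray, fixed to the bench: 68 mm (its x) by 302 mm (its y), floor 4 mm thick, rim and the four dividing walls 11 mm high and 4 mm thick; five places in a row along its y, each about 60 mm by 56 mm inside, one cap to a place. Origin: centre of its underside.
- cap_place0 (a point): Centre of the floor of place 0 of the cap tray (place 0 at the tray's -y end, 60 mm from one to the next); 4 mm above the tray's underside.
- cap_place1 (a point): Centre of the floor of place 1 of the cap tray (place 0 at the tray's -y end, 60 mm from one to the next); 4 mm above the tray's underside.
- cap_place2 (a point): Centre of the floor of place 2 of the cap tray (place 0 at the tray's -y end, 60 mm from one to the next); 4 mm above the tray's underside.
- cap_place3 (a point): Centre of the floor of place 3 of the cap tray (place 0 at the tray's -y end, 60 mm from one to the next); 4 mm above the tray's underside.
- cap_place4 (a point): Centre of the floor of place 4 of the cap tray (place 0 at the tray's -y end, 60 mm from one to the next); 4 mm above the tray's underside.
- dropper: Bystander: small dark blue dropper bottle with a white tip, 26 mm across, 90 mm high, loose, to be left alone. Origin: centre of its underside.
- beaker: Bystander: clear beaker of stirring rods, 60 mm across, 85 mm high (rods to 145 mm), loose, to be left alone. Origin: centre of its underside.
- stir_bar: Clutter: small white magnetic stir bar lying on the bench, 8 mm across, loose; no part of the job. Origin: centre of its underside.
- weigh_dish: Clutter: small steel weight with a knob, 32 mm across, 12 mm high, loose; no part of the job. Origin: centre of its underside.

How it is judged:
By the outcome, as a careful person would: the job done as asked, in the order asked, and still so for the second after the job is handed in, with the robot touching nothing.
Of cap_amber1, cap_amber2, cap_amber3, cap_white1, cap_white2 only 3 to 5 are there at a start; the rules pass over those that are not, and their reading is None.
At some moment in a run one of amber1, amber2, amber3, white1, white2 may be knocked a few centimetres aside while the robot is not near it.
Once in a run the grip may slacken for a moment while it holds something.
It also fails if it takes over 210 s, if anything falls off the work surface, if the arm or the gripper's body presses on something with over 40 N, if the wrist force passes 120 N, or if a joint passes its speed limit or range.

## Robot

A 7-joint arm with a two-finger parallel gripper is mounted at the origin on the work surface. World frame = base frame: x ahead of the robot, y to its left, z up, the work surface at z = 0. Lengths are in m, angles in rad, forces in N, time in s.
With the tool pointing down it reaches from about 0.4 to 0.85 m from the base axis. Payload 4.5 kg.
Tool frame: the origin (TCP) lies between the finger pads; the fingertips stand r.tip_reach ahead of it and the grasp point (between the pads) lies 3 mm ahead of it (r.tip_reach is the distance from the TCP to the fingertips, in m); z points along the fingers, y is the line along which they close (so a half turn about z gives the same grasp; the last joint's range is limited). The gripper opens to 88 mm and grips with 3 to 60 N. Pads are 18 mm wide; open, the fingers measure 123 mm over their backs; the gripper's body (75 mm by 187 mm) begins 45 mm behind the grasp point.
Start: joints at [1.187, 0.689, -0.195, 1.565, 0.157, 0.902, -0.215], TCP at [0.254, -0.571, 0.261] pointing down, gripper open.
Joint ranges: [-3.01, 3.01], [-0.46, 2.08], [-1.47, 1.51], [0.13, 2.56], [-1, 4.14], [0.04, 2.09], [-2.66, 2.66]. Speed limits (rad/s): [2.57, 2.57, 3.14, 3.14, 3.14, 3.14, 3.14].

## Interface

Orientations are given as a unit quaternion [x, y, z, w].
In Python, from plant import r gives the robot as it stands.
- The arm moves only by the tool step_arm, never from a script. Its argument "motion" is a list of rows, each an object with "dp": the shift along the tool's x, y, z in mm, a list of three; "twist": the turn, a rotation vector about the tool's x, y, z in rad, a list of three; "hand": the opening, from -1 (shut) to 1 (fully open). In form: [{"dp": [dx, dy, dz], "twist": [rx, ry, rz], "hand": hand}, ...]. A call has 1 to 5 rows; each row is the pose to reach, as a shift and turn from the pose commanded when the call began, along the tool's axes at that moment; what a row does not reach only later rows make up. A row lasts 1/8 s, in which the tool goes at most 62.5 mm and 10.7 degrees, less where a joint would pass 70% of its speed; a pose out of reach is approached as far as the arm can. A call with a gripper value outside its range is refused whole. The fingers move at their own pace and stop on an object; "force" is the grip in N (left out, the last holds). Time passes only in rows, so rows that repeat a pose let the fingers close. It gives the time, the measured TCP pose, the force, the opening and the grip force at its end, in the units of the state.
- r.get_state(): the state, without advancing time (a new reading comes with each control period).
- r.snapshot(name): name is "scene" or "side" or "wrist"; returns a dict with "pixels" (384x512x3 uint8, red, green, blue), "depth" (384x512 float32, m along the optical axis (not along the pixel's ray), 0 where there is no reading), "fx", "fy", "cx", "cy" (pixels), "xyz" and "orientation" of the camera in the world; the wrist camera has in their place "mount" (4x4, takes a point from camera to tool coordinates, whose origin is the TCP and whose axes are the flange's). Camera axes: x right, y down, z forward; pixel columns grow to the right and rows downward; lengths in m; the calibration is good to about 2 mm. The wrist camera is an equidistant fisheye: a pixel r from the principal point sees the ray r / f radians off the axis. A picture is of the moment at which its call begins: read the wrist's pose just before it.
- r.finish_job(): hands the job in; it is judged then, once.
Trained networks look in the newest picture that a camera, given by its name, has taken for a name from the list of things; names that differ only in an ending like _2 or _b are one class to them, and where a whole thing is asked for, a point or a joint stands for the part that bears it (a point fixed in the world has none). Each returns a list of dicts, best first, with "score" (0 to 1); they miss things now and then, are a little off and sometimes report something else, mostly with a low value. They report only what shows in the picture. A call takes as long as a camera call.
- r.search_frame(camera, thing): "at" ([x, y, z] in m, in the coordinates of the camera as it stood for that picture, good to about 4 mm: the middle of the surface that is visible of it).
The state is a dict: "clock": time; "q": joint angles; "qd": joint speeds; "joint_torque": joint torques, N m; "tool_pos": TCP position; "eef_rot": TCP orientation; "contact_force": force on the tool from outside, world axes, zero at the start; "moment": the same for the moment, N m; "opening": opening from 0.0 (shut) to 1.0 (fully open); "finger_force": force on a finger pad.
Only numpy, scipy, OpenCV 4.12 (cv2) and the standard library are available. Lean on these libraries where they do the work, as an engineer would, in place of code of your own. Each camera call takes 0.05 s, during which the arm holds its last target. There are 200 camera calls.

## Working session

There is one attempt and no reset: what is moved stays moved. The work goes in short steps, Python scripts to look and compute and a tool call to move; the robot and the scene stay as the last step left them, time stands still between calls to the robot, and variables do not carry over. Pictures are saved under pics/ and viewed, at most 14 in all, crops included, and the job is handed in when it is done.

Besides the shell and the picture viewer there is one more tool, called after ">>>" in YAML: its name, and indented under it one key for each argument. step_arm: Moves the arm, as the interface text tells. Its arguments: {"type":"object","properties":{"motion":{"type":"array"},"force":{"type":"number"}},"required":["motion"]}

```bash
ls; mkdir -p pics
cat > h.py <<'E'
from plant import r
import numpy as np, cv2
from scipy.spatial.transform import Rotation as R
def snap(n, name=None):
    s=r.snapshot(n)
    if name: cv2.imwrite('pics/'+name+'.png', s['pixels'][:,:,::-1])
    return s
def cloud(s):
    v,u=np.mgrid[:384,:512]; d=s['depth']
    p=np.stack([(u-s['cx'])/s['fx']*d,(v-s['cy'])/s['fy']*d,d],-1)
    return p@R.from_quat(s['orientation']).as_matrix().T+np.array(s['xyz'])
def w(s,at): return R.from_quat(s['orientation']).apply(at)+np.array(s['xyz'])
E
python3 - <<'E'
from h import *
st=r.get_state(); print(st, r.tip_reach)
for c in ('scene','side'):
    s=snap(c,c+'0'); print(c,s['xyz'],s['orientation'],s['fx'])
    np.savez('/tmp/'+c,**s)
    for t in ['amber1','white1','cap_amber1','orange_crate','blue_crate','cap_tray','dropper','beaker','stir_bar','weigh_dish']:
        print(t,[(round(d['score'],2),np.round(w(s,d['at']),3).tolist()) for d in r.search_frame(c,t)])
E
```

```text
pics
{'clock': 0.0, 'q': array([ 1.18681348,  0.69000723, -0.19448139,  1.56629786,  0.15732818,
        0.9024808 , -0.2151079 ]), 'qd': array([ 1.50859691e-03,  4.01384927e-04, -5.83815429e-05, -4.74487553e-04,
        2.83314568e-03, -3.96732158e-04, -8.59719872e-04]), 'joint_torque': array([ 3.66884360e-04, -5.27571988e+01, -1.26664750e+00, -1.53427881e+01,
       -5.26259327e-02,  6.63642946e-03,  1.53787732e-04]), 'tool_pos': array([ 0.25329232, -0.57075551,  0.25990696]), 'eef_rot': array([ 9.78254463e-01,  2.07406352e-01, -2.67321399e-04, -8.60086759e-04]), 'contact_force': array([ 0.48425745,  0.4527696 , -0.05191073]), 'moment': array([-0.0246198 , -0.01474525,  0.03960668]), 'finger_force': 0.0, 'opening': 1.0000182280124177} 0.022
scene [ 0.81033014 -0.44484632  0.69404875] [ 0.89281456  0.28491258 -0.10188615 -0.3336558 ] 355.33896135967643
amber1 [(0.82, [0.451, -0.119, 0.033]), (0.56, [0.542, -0.018, 0.036]), (0.38, [0.662, -0.021, 0.003])]
white1 [(0.83, [0.44, 0.069, 0.044]), (0.82, [0.556, -0.217, 0.049]), (0.37, [0.416, -0.011, 0.045])]
cap_amber1 [(0.88, [0.438, -
[... 487 characters left out ...]
.38155079] 362.45076304948304
amber1 [(0.95, [0.504, -0.026, 0.029]), (0.72, [0.494, 0.17, 0.031]), (0.67, [0.417, -0.128, 0.035])]
white1 [(0.83, [0.416, 0.07, 0.044]), (0.68, [0.658, -0.014, 0.003]), (0.67, [0.528, -0.216, 0.042]), (0.39, [0.507, -0.346, 0.002])]
cap_amber1 [(0.74, [0.523, -0.009, 0.069]), (0.69, [0.429, -0.105, 0.07]), (0.59, [0.506, 0.19, 0.073]), (0.22, [0.404, -0.007, 0.044])]
orange_crate [(0.76, [0.523, 0.343, 0.015]), (0.45, [0.552, -0.101, 0.005])]
blue_crate [(0.78, [0.507, -0.347, 0.001])]
cap_tray [(0.82, [0.663, -0.018, 0.004])]
dropper [(0.63, [0.411, -0.009, 0.041])]
beaker [(0.9, [0.351, -0.184, 0.058])]
stir_bar []
weigh_dish [(0.4, [0.556, -0.096, 0.006])]
```

View pics/scene0.png

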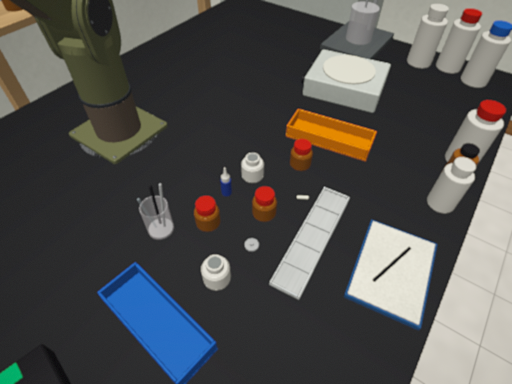

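View pics/side0.png

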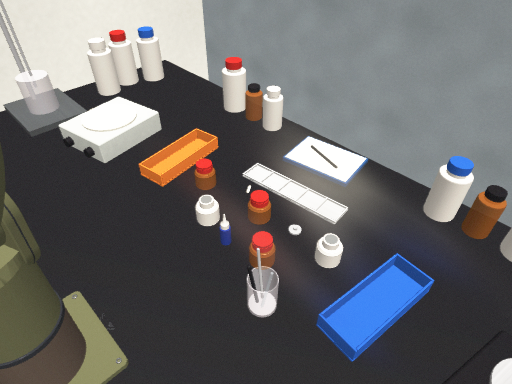

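```bash
cat >> h.py <<'E'
def rgb(s): 
    p=s['pixels'].astype(int); return p[...,0],p[...,1],p[...,2]
def near(P,c,rad,z0,z1):
    return (np.hypot(P[...,0]-c[0],P[...,1]-c[1])<rad)&(P[...,2]>z0)&(P[...,2]<z1)
def rect(p):
    (cx,cy),(a,b),t=cv2.minAreaRect(p.astype(np.float32)*1000); return np.round([cx,cy,a,b,t],1).tolist()
def circ(p):
    (cx,cy),q=cv2.minEnclosingCircle(p.astype(np.float32)*1000); return np.round([cx,cy,q],1).tolist()
E
python3 - <<'E'
from h import *
for c in ('scene','side'):
    s=dict(np.load('/tmp/%s.npz'%c)); P=cloud(s); a,g,b=rgb(s)
    print(c)
    for n,k in dict(A1=(.44,-.108),A2=(.525,-.008),A3=(.512,.188)).items():
        m=near(P,k,.045,.05,.09)&(a>120)&(g<50); m2=m&(P[...,2]>.069)
        print(n,m.sum(),circ(P[m2][:,:2]),np.median(P[m2],0).round(4),np.percentile(P[m][:,2],[5,50,95]).round(3))
    for n,k in dict(W1=(.43,.07),W2=(.545,-.216)).items():
        m=near(P,k,.045,.06,.09); print(n,m.sum(),circ(P[m][:,:2]),np.median(P[m],0).round(4))
        m=near(P,k,.05,.01,.09); print('  body',circ(P[m][:,:2]))
    m=(b>120)&(a<90)&near(P,(.5,-.345),.2,.03,.055); print('blue',m.sum(),rect(P[m][:,:2]))
    m=(a>150)&(b<90)&(g>60)&near(P,(.53,.345),.2,.03,.055); print('orange',m.sum(),rect(P[m][:,:2]))
    m=(a>90)&near(P,(.66,-.02),.19,-.005,.02)&(abs(a-b)<40)&(P[...,0]>.59)
    mm=m.astype(np.uint8); nn,l,stt,_=cv2.connectedComponentsWithStats(mm); k=1+stt[1:,4].argmax(); print('tray',stt[k,4],rect(P[l==k][:,:2]))
    m=near(P,(.41,-.01),.03,.03,.2); print('drop',circ(P[m][:,:2]))
    m=near(P,(.36,-.18),.06,.02,.2); print('beak',rect(P[m][:,:2]))
E
```

```text
scene
A1 322 [433.4, -105.0, 22.4] [ 0.4345 -0.105   0.0717] [0.058 0.071 0.073]
A2 307 [525.9, -2.5, 23.0] [ 0.5269 -0.0044  0.0718] [0.056 0.071 0.073]
A3 219 [511.3, 190.8, 21.9] [0.5122 0.1903 0.0719] [0.056 0.071 0.074]
W1 126 [430.8, 81.6, 18.8] [0.4322 0.0794 0.0649]
  body [431.7, 80.1, 28.9]
W2 246 [543.1, -204.3, 18.3] [ 0.5443 -0.2052  0.0649]
  body [543.7, -204.6, 29.1]
blue 1057 [511.6, -345.8, 89.3, 240.6, 83.4]
orange 646 [538.5, 277.5, 241.1, 208.2, 10.9]
tray 3656 [657.3, 8.3, 73.5, 318.5, 6.1]
drop [413.1, -7.3, 13.4]
beak [356.1, -183.2, 59.4, 60.8, 23.9]
side
A1 1 [0.0, 0.0, 0.0] [nan nan nan] [0.054 0.054 0.054]
A2 85 [517.7, -10.6, 17.9] [ 0.5118 -0.0182  0.0696] [0.054 0.062 0.07 ]
A3 83 [505.5, 183.2, 17.4] [0.4986 0.1767 0.0702] [0.054 0.062 0.07 ]
W1 131 [428.5, 83.6, 18.5] [0.4283 0.0814 0.0645]
  body [428.3, 81.3, 28.9]
W2 184 [540.7, -204.0, 18.9] [ 0.5396 -0.2041  0.0642]
  body [539.9, -203.5, 28.7]
blue 1114 [509.9, -344.2, 90.7, 241.4, 83.3]
orange 621 [538.4, 277.0, 244.2, 208.8, 10.2]
tray 5694 [725.0, -11.2, 351.3, 250.2, 86.9]
drop [410.3, -5.9, 12.9]
beak [353.9, -181.8, 60.1, 59.0, 16.5]
  return _methods._mean(a, axis=axis, dtype=dtype,
  ret = um.true_divide(
```

Three amber jars are capped (red caps in the scene view at about (206,205), (265,195), (302,147)). The two white jars are already open, at (252,165) and (215,270). The blue crate is at (157,320), the orange crate at (331,134), and the tray runs from (335,195) to (285,290).

>>> step_arm:
  motion:
    - {"dp":[40,-40,0],"twist":[0,0,0],"hand":1}
    - {"dp":[80,-80,0],"twist":[0,0,0],"hand":1}
    - {"dp":[120,-120,0],"twist":[0,0,0],"hand":1}
    - {"dp":[160,-160,0],"twist":[0,0,0],"hand":1}
    - {"dp":[200,-200,0],"twist":[0,0,0],"hand":1}

```text
clock: 1.72
tool_pos: [0.356, -0.3057, 0.261]
eef_rot: [0.978, 0.207, 0.0, 0.0]
contact_force: [1.4, 0.3, -0.4]
opening: 0.999
finger_force: 0.0
```

>>> step_arm:
  motion:
    - {"dp":[40,-40,0],"twist":[0,0,0],"hand":1}
    - {"dp":[80,-80,10],"twist":[0,0,0],"hand":1}
    - {"dp":[120,-120,30],"twist":[0,0,0],"hand":1}
    - {"dp":[154,-153,60],"twist":[0,0,0],"hand":1}
    - {"dp":[154,-153,60],"twist":[0,0,0],"hand":1}

```text
clock: 2.35
tool_pos: [0.4349, -0.1004, 0.1994]
eef_rot: [0.977, 0.212, -0.001, -0.001]
contact_force: [-0.4, -0.5, 0.7]
opening: 0.995
finger_force: 0.0
```

```bash
cat >> h.py <<'E'
def go(x,y,z):
    st=r.get_state(); d=np.array([x,y,z])/1000-st['tool_pos']
    return np.round(R.from_quat(st['eef_rot']).inv().apply(d)*1000).astype(int).tolist()
def off(dx,dy,dz=0):
    return np.round(R.from_quat(r.get_state()['eef_rot']).inv().apply([dx,dy,dz])).astype(int).tolist()
E
python3 - <<'E'
from h import *
st=r.get_state(); print(st['clock'],st['tool_pos'],R.from_quat(st['eef_rot']).as_matrix().round(3),st['q'].round(2))
print(go(433,-104.7,85))
for c in ('scene','side'):
    s=dict(np.load('/tmp/%s.npz'%c)); P=cloud(s); a,g,b=rgb(s)
    for n,k in dict(A1=(.434,-.105),A2=(.525,-.004),A3=(.51,.19)).items():
        m=near(P,k,.04,.0685,.08); print(n,m.sum(),circ(P[m][:,:2]),np.median(P[m],0).round(4))
    m=(a>150)&(b<90)&(g>60)&(P[...,1]>.25)&near(P,(.53,.345),.2,.03,.055)
    print('orange',rect(P[m][:,:2]))
    m=near(P,(.66,-.02),.19,-.005,.03)&(a>90)&(abs(a-b)<40)&(P[...,0]>.59)
    mm=cv2.morphologyEx(m.astype(np.uint8),cv2.MORPH_OPEN,np.ones((3,3)))
    if c=='side': mm[:, :]&=(P[...,0]<.74)
    nn,l,stt,_=cv2.connectedComponentsWithStats(mm); k=1+stt[1:,4].argmax(); print('tray',stt[k],rect(P[l==k][:,:2]),P[l==k].max(0),P[l==k].min(0))
    q=P[(l==k)&(P[...,2]>.008)]; print(len(q),rect(q[:,:2]))
E
```

```text
2.35 [ 0.43485669 -0.10043049  0.19941509] [[ 0.91   0.414 -0.002]
 [ 0.414 -0.91   0.002]
 [-0.    -0.003 -1.   ]] [ 0.2   0.58 -0.11  2.15  0.15  0.42 -1.17]
[-3, 3, 114]
A1 240 [433.4, -105.0, 22.4] [ 0.4346 -0.1049  0.0717]
A2 234 [525.9, -2.5, 23.0] [ 0.5269 -0.0046  0.0717]
A3 160 [512.4, 193.4, 22.7] [0.5124 0.1911 0.0718]
orange [527.5, 332.9, 241.0, 95.3, 10.0]
tray [ 269  187   81  112 3644] [657.3, 8.3, 73.5, 318.5, 6.1] [0.70960152 0.16624045 0.01308591] [ 0.60535808 -0.15225783 -0.00448638]
603 [659.2, 1.6, 67.9, 303.5, 6.1]
A1 259 [433.2, -102.4, 22.4] [ 0.4323 -0.1039  0.071 ]
A2 180 [525.2, -2.4, 22.4] [ 0.5246 -0.003   0.0709]
A3 129 [509.7, 194.3, 22.3] [0.5104 0.1923 0.0711]
orange [528.1, 334.0, 244.0, 94.0, 10.0]
tray [ 243  162  122   72 3484] [671.0, -5.1, 344.3, 139.5, 89.7] [0.73998949 0.16701706 0.01177846] [ 0.6003462  -0.17749328 -0.00499784]
245 [657.5, 2.4, 69.8, 301.8, 5.9]
```

>>> step_arm:
  motion:
    - {"dp":[0,0,30],"twist":[0,0,0],"hand":0.6}
    - {"dp":[0,0,60],"twist":[0,0,0],"hand":0.6}
    - {"dp":[0,0,80],"twist":[0,0,0],"hand":0.6}
    - {"dp":[0,0,80],"twist":[0,0,0],"hand":0.6}
    - {"dp":[0,0,80],"twist":[0,0,0],"hand":0.6}

```text
clock: 2.98
tool_pos: [0.4343, -0.1058, 0.1215]
eef_rot: [0.978, 0.207, 0.001, 0.0]
contact_force: [0.1, 0.9, 0.2]
opening: 0.803
finger_force: 0.0
```

Run:
```python
from h import *
st=r.get_state(); print(st['clock'],st['tool_pos'],st['eef_rot'].round(4),st['opening'])
print(go(433,-104,84))
s=snap('scene'); P=cloud(s)
m=near(P,(.434,-.105),.04,.0685,.08); print(m.sum(),circ(P[m][:,:2]))
```

```text
2.975 [ 0.43427957 -0.10580467  0.12151316] [9.784e-01 2.068e-01 5.000e-04 4.000e-04] 0.8032843764506247
[0, -2, 38]
122 [438.1, -102.8, 21.3]
```

>>> step_arm:
  motion:
    - {"dp":[0,-2,20],"twist":[0,0,0],"hand":0.6}
    - {"dp":[0,-2,37],"twist":[0,0,0],"hand":0.6}
    - {"dp":[0,-2,37],"twist":[0,0,0],"hand":0.6}
    - {"dp":[0,-2,37],"twist":[0,0,0],"hand":-0.2}
    - {"dp":[0,-2,37],"twist":[0,0,0],"hand":-0.2}
  force: 15

```text
clock: 3.65
tool_pos: [0.4336, -0.1033, 0.0845]
eef_rot: [0.978, 0.207, 0.001, 0.0]
contact_force: [-1.2, 0.7, -0.1]
opening: 0.6
finger_force: 0.0
```

>>> step_arm:
  motion:
    - {"dp":[0,0,0],"twist":[0,0,0],"hand":-0.2}
    - {"dp":[0,0,0],"twist":[0,0,0],"hand":-0.2}
    - {"dp":[0,0,0],"twist":[0,0,0],"hand":-0.2}
  force: 15

```text
clock: 4.03
tool_pos: [0.4335, -0.1033, 0.0842]
eef_rot: [0.978, 0.207, 0.001, 0.0]
contact_force: [-0.7, -0.5, 6.5]
opening: 0.501
finger_force: 15.0
```

>>> step_arm:
  motion:
    - {"dp":[0,0,-15],"twist":[0,0,0],"hand":-0.2}
    - {"dp":[0,0,-40],"twist":[0,0,0],"hand":-0.2}
    - {"dp":[10,5,-70],"twist":[0,0,0],"hand":-0.2}
    - {"dp":[50,25,-80],"twist":[0,0,0],"hand":-0.2}
    - {"dp":[90,46,-80],"twist":[0,0,0],"hand":-0.2}

```text
clock: 4.65
tool_pos: [0.5354, -0.1088, 0.165]
eef_rot: [0.978, 0.207, 0.001, 0.0]
contact_force: [0.2, 0.5, 0.2]
opening: 0.5
finger_force: 15.0
```

>>> step_arm:
  motion:
    - {"dp":[45,23,0],"twist":[0,0,0],"hand":-0.2}
    - {"dp":[90,46,0],"twist":[0,0,0],"hand":-0.2}
    - {"dp":[121,63,0],"twist":[0,0,0],"hand":-0.2}
    - {"dp":[121,63,30],"twist":[0,0,0],"hand":-0.2}
    - {"dp":[121,63,60],"twist":[0,0,0],"hand":-0.2}

```text
clock: 5.28
tool_pos: [0.6703, -0.1171, 0.1027]
eef_rot: [0.978, 0.207, -0.0, 0.0]
contact_force: [-0.4, -0.3, -0.1]
opening: 0.496
finger_force: 15.0
```

>>> step_arm:
  motion:
    - {"dp":[0,0,20],"twist":[0,0,0],"hand":-0.2}
    - {"dp":[0,0,40],"twist":[0,0,0],"hand":-0.2}
    - {"dp":[0,0,40],"twist":[0,0,0],"hand":-0.2}
    - {"dp":[0,0,40],"twist":[0,0,0],"hand":-0.2}

```text
clock: 5.78
tool_pos: [0.6709, -0.1173, 0.0645]
eef_rot: [0.978, 0.207, 0.001, 0.0]
contact_force: [0.3, 0.0, -0.5]
opening: 0.496
finger_force: 15.0
```

Run:
```python
from h import *
st=r.get_state(); print(st['clock'],st['tool_pos'],st['opening'],st['q'].round(2))
print(go(671,-117.5,36))
s=snap('scene','s1'); P=cloud(s)
s2=snap('side','d1')
cv2.imwrite('pics/c1.png',np.hstack([s['pixels'][120:300,170:370],s2['pixels'][140:320,200:400]])[:,:,::-1].repeat(2,0).repeat(2,1))
```

```text
5.775 [ 0.67089674 -0.11727082  0.06454203] 0.49583329410948856 [ 0.16  1.01 -0.11  1.5   0.15  0.64 -1.17]
[0, 0, 29]
```

View pics/c1.png

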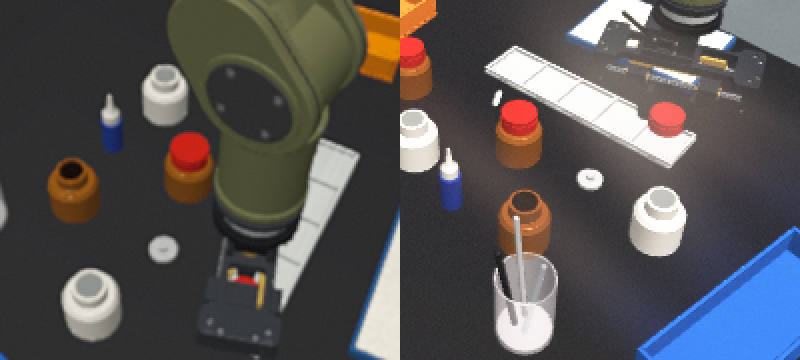

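The crop shows the open amber1 at about (73,190). The cap is in the fingers over the tray's end place (right half, about (668,120)). I'll lower it and release.

>>> step_arm:
  motion:
    - {"dp":[0,0,15],"twist":[0,0,0],"hand":-0.2}
    - {"dp":[0,0,28],"twist":[0,0,0],"hand":-0.2}
    - {"dp":[0,0,28],"twist":[0,0,0],"hand":-0.2}
    - {"dp":[0,0,28],"twist":[0,0,0],"hand":0.5}
    - {"dp":[0,0,28],"twist":[0,0,0],"hand":0.5}

```text
clock: 6.5
tool_pos: [0.6701, -0.1171, 0.0356]
eef_rot: [0.978, 0.207, -0.0, -0.0]
contact_force: [-0.4, -0.6, -0.3]
opening: 0.704
finger_force: 0.0
```

>>> step_arm:
  motion:
    - {"dp":[0,0,0],"twist":[0,0,0],"hand":0.5}
    - {"dp":[0,0,-40],"twist":[0,0,0],"hand":0.5}
    - {"dp":[0,0,-90],"twist":[0,0,0],"hand":0.5}
    - {"dp":[0,0,-150],"twist":[0,0,0],"hand":0.5}
    - {"dp":[0,0,-150],"twist":[0,0,0],"hand":0.5}

```text
clock: 7.12
tool_pos: [0.6738, -0.1176, 0.1917]
eef_rot: [0.978, 0.207, 0.005, 0.002]
contact_force: [0.8, 0.6, -0.1]
opening: 0.749
finger_force: 0.0
```

```bash
cat >> h.py <<'E'
def caps(ks):
    for c in ('scene','side'):
        s=snap(c); P=cloud(s); a,g,b=rgb(s)
        for k in ks:
            m=near(P,k[:2],.04,k[2],k[2]+.012)&((a>110)&(g<70) if k[3] else a>0)
            print(c,k,m.sum(),circ(P[m][:,:2]) if m.sum()>20 else '',np.median(P[m],0).round(4))
E
python3 - <<'E'
from h import *
st=r.get_state(); print(st['clock'],st['tool_pos'],st['opening'])
caps([(.526,-.003,.068,1),(.511,.193,.068,1),(.671,-.117,.015,1),(.671,-.117,.019,1)])
print(go(525.6,-2.5,130))
E
```

```text
7.125 [ 0.6738031  -0.1176199   0.19170203] 0.7490743122774256
scene (0.526, -0.003, 0.068, 1) 239 [527.2, -2.9, 22.8] [ 0.5275 -0.0045  0.0718]
scene (0.511, 0.193, 0.068, 1) 0  [nan nan nan]
scene (0.671, -0.117, 0.015, 1) 304 [671.3, -120.3, 21.0] [ 0.6722 -0.1219  0.0228]
scene (0.671, -0.117, 0.019, 1) 286 [670.9, -120.3, 20.8] [ 0.6716 -0.1214  0.0229]
side (0.526, -0.003, 0.068, 1) 165 [525.3, -1.3, 23.0] [ 0.5236 -0.0027  0.0709]
side (0.511, 0.193, 0.068, 1) 131 [510.4, 193.7, 21.7] [0.5105 0.1919 0.0708]
side (0.671, -0.117, 0.015, 1) 0  [nan nan nan]
side (0.671, -0.117, 0.019, 1) 0  [nan nan nan]
[-86, -164, 56]
  return _methods._mean(a, axis=axis, dtype=dtype,
  ret = um.true_divide(
```

>>> step_arm:
  motion:
    - {"dp":[-25,-48,0],"twist":[0,0,0],"hand":0.6}
    - {"dp":[-52,-98,0],"twist":[0,0,0],"hand":0.6}
    - {"dp":[-75,-142,20],"twist":[0,0,0],"hand":0.6}
    - {"dp":[-86,-164,50],"twist":[0,0,0],"hand":0.6}
    - {"dp":[-86,-164,50],"twist":[0,0,0],"hand":0.6}

```text
clock: 7.85
tool_pos: [0.5214, -0.0009, 0.1333]
eef_rot: [0.978, 0.209, -0.004, -0.001]
contact_force: [0.6, -0.5, 0.2]
opening: 0.803
finger_force: 0.0
```

>>> step_arm:
  motion:
    - {"dp":[0,0,0],"twist":[0,0,0],"hand":0.6}
    - {"dp":[0,0,0],"twist":[0,0,0],"hand":0.6}

```text
clock: 8.1
tool_pos: [0.5267, -0.0034, 0.1363]
eef_rot: [0.978, 0.206, 0.001, 0.001]
contact_force: [0.5, -0.3, 0.8]
opening: 0.795
finger_force: 0.0
```

Run:
```python
from h import *
st=r.get_state(); print(st['clock'],st['tool_pos'],st['eef_rot'],st['opening'])
print(go(526,-2,84))
```

```text
8.1 [ 0.52672591 -0.00338567  0.13631434] [9.78469200e-01 2.06388700e-01 1.20546512e-03 5.25849198e-04] 0.7953137252372439
[0, -2, 52]
```

>>> step_arm:
  motion:
    - {"dp":[0,-1,25],"twist":[0,0,0],"hand":0.6}
    - {"dp":[0,-1,52],"twist":[0,0,0],"hand":0.6}
    - {"dp":[0,-1,52],"twist":[0,0,0],"hand":0.6}
    - {"dp":[0,-1,52],"twist":[0,0,0],"hand":0.6}
    - {"dp":[0,-1,52],"twist":[0,0,0],"hand":-0.2}
  force: 15

```text
clock: 8.72
tool_pos: [0.5255, -0.0015, 0.0848]
eef_rot: [0.978, 0.207, 0.001, 0.0]
contact_force: [1.1, 0.0, -0.3]
opening: 0.71
finger_force: 0.0
```

>>> step_arm:
  motion:
    - {"dp":[0,0,0],"twist":[0,0,0],"hand":-0.2}
    - {"dp":[0,0,0],"twist":[0,0,0],"hand":-0.2}
    - {"dp":[0,0,0],"twist":[0,0,0],"hand":-0.2}
    - {"dp":[0,0,0],"twist":[0,0,0],"hand":-0.2}
    - {"dp":[0,0,-10],"twist":[0,0,0],"hand":-0.2}

```text
clock: 9.35
tool_pos: [0.5241, -0.0012, 0.0935]
eef_rot: [0.978, 0.207, -0.001, -0.0]
contact_force: [-0.9, -0.3, -0.9]
opening: 0.494
finger_force: 15.0
```

>>> step_arm:
  motion:
    - {"dp":[0,0,-30],"twist":[0,0,0],"hand":-0.2}
    - {"dp":[0,0,-60],"twist":[0,0,0],"hand":-0.2}
    - {"dp":[40,16,-60],"twist":[0,0,0],"hand":-0.2}
    - {"dp":[80,33,-60],"twist":[0,0,0],"hand":-0.2}
    - {"dp":[122,50,-60],"twist":[0,0,0],"hand":-0.2}

```text
clock: 9.98
tool_pos: [0.6574, 0.0025, 0.1544]
eef_rot: [0.978, 0.207, -0.0, -0.0]
contact_force: [1.4, 1.5, 0.1]
opening: 0.499
finger_force: 15.0
```

>>> step_arm:
  motion:
    - {"dp":[0,0,0],"twist":[0,0,0],"hand":-0.2}
    - {"dp":[0,0,30],"twist":[0,0,0],"hand":-0.2}
    - {"dp":[0,0,60],"twist":[0,0,0],"hand":-0.2}
    - {"dp":[0,0,80],"twist":[0,0,0],"hand":-0.2}
    - {"dp":[0,0,80],"twist":[0,0,0],"hand":-0.2}

```text
clock: 10.6
tool_pos: [0.6546, 0.0025, 0.0724]
eef_rot: [0.978, 0.207, -0.002, -0.0]
contact_force: [0.7, -0.2, 0.5]
opening: 0.494
finger_force: 15.0
```

Run:
```python
from h import *
st=r.get_state(); print(st['clock'],st['tool_pos'],st['eef_rot'],st['opening'])
print(go(658.4,2,36.5))
caps([(.658,.002,.055,1),(.511,.193,.068,1),(.671,-.117,.019,1),(.526,-.003,.068,1)])
```

```text
10.6 [0.65463033 0.002477   0.07237155] [ 9.78234019e-01  2.07495122e-01 -1.98077159e-03 -2.34033621e-04] 0.49441975819851414
[3, 2, 36]
scene (0.658, 0.002, 0.055, 1) 0  [nan nan nan]
scene (0.511, 0.193, 0.068, 1) 152 [512.2, 193.8, 23.5] [0.5126 0.1907 0.0716]
scene (0.671, -0.117, 0.019, 1) 286 [670.7, -120.1, 21.0] [ 0.6715 -0.1209  0.0226]
scene (0.526, -0.003, 0.068, 1) 0  [nan nan nan]
side (0.658, 0.002, 0.055, 1) 0  [nan nan nan]
side (0.511, 0.193, 0.068, 1) 128 [510.9, 193.0, 21.5] [0.5106 0.1918 0.071 ]
side (0.671, -0.117, 0.019, 1) 0  [nan nan nan]
side (0.526, -0.003, 0.068, 1) 0  [nan nan nan]
  return _methods._mean(a, axis=axis, dtype=dtype,
  ret = um.true_divide(
```

>>> step_arm:
  motion:
    - {"dp":[0,0,20],"twist":[0,0,0],"hand":-0.2}
    - {"dp":[0,0,37],"twist":[0,0,0],"hand":-0.2}
    - {"dp":[0,0,37],"twist":[0,0,0],"hand":-0.2}
    - {"dp":[0,0,37],"twist":[0,0,0],"hand":-0.2}
    - {"dp":[0,0,37],"twist":[0,0,0],"hand":0.5}

```text
clock: 11.32
tool_pos: [0.6565, 0.0026, 0.0368]
eef_rot: [0.978, 0.207, 0.0, 0.0]
contact_force: [-0.2, 0.1, 0.1]
opening: 0.587
finger_force: 0.0
```

>>> step_arm:
  motion:
    - {"dp":[0,0,0],"twist":[0,0,0],"hand":0.5}
    - {"dp":[0,0,0],"twist":[0,0,0],"hand":0.5}
    - {"dp":[0,0,-30],"twist":[0,0,0],"hand":0.5}
    - {"dp":[0,0,-80],"twist":[0,0,0],"hand":0.5}
    - {"dp":[0,0,-120],"twist":[0,0,0],"hand":0.6}

```text
clock: 11.95
tool_pos: [0.6567, 0.0026, 0.1586]
eef_rot: [0.978, 0.207, 0.001, 0.0]
contact_force: [0.0, 0.2, 0.3]
opening: 0.798
finger_force: 0.0
```

>>> step_arm:
  motion:
    - {"dp":[-14,-56,0],"twist":[0,0,0],"hand":0.6}
    - {"dp":[-28,-112,0],"twist":[0,0,0],"hand":0.6}
    - {"dp":[-42,-168,0],"twist":[0,0,0],"hand":0.6}
    - {"dp":[-57,-224,0],"twist":[0,0,0],"hand":0.6}
    - {"dp":[-57,-234,25],"twist":[0,0,0],"hand":0.6}

```text
clock: 12.58
tool_pos: [0.5073, 0.1986, 0.1331]
eef_rot: [0.977, 0.211, 0.001, -0.002]
contact_force: [1.2, -0.5, 0.1]
opening: 0.801
finger_force: 0.0
```

>>> step_arm:
  motion:
    - {"dp":[0,0,0],"twist":[0,0,0],"hand":0.6}
    - {"dp":[0,0,0],"twist":[0,0,0],"hand":0.6}
    - {"dp":[0,0,0],"twist":[0,0,0],"hand":0.6}

```text
clock: 12.95
tool_pos: [0.5106, 0.1921, 0.1324]
eef_rot: [0.979, 0.206, 0.001, 0.0]
contact_force: [0.0, -0.5, -0.2]
opening: 0.802
finger_force: 0.0
```

```bash
python3 -W ignore - <<'E'
from h import *
st=r.get_state(); print(st['clock'],st['tool_pos'],st['eef_rot'],st['opening'])
print(go(511.3,193,84))
caps([(.658,.002,.018,1),(.511,.193,.068,1)])
E
```

```text
12.95 [0.51060517 0.19206325 0.13239838] [9.78509968e-01 2.06197759e-01 8.12776771e-04 2.56102329e-04] 0.8019194736869487
[1, -1, 48]
scene (0.658, 0.002, 0.018, 1) 225 [658.9, -0.1, 20.8] [ 0.6595 -0.002   0.0227]
scene (0.511, 0.193, 0.068, 1) 113 [512.0, 192.8, 22.1] [0.5185 0.1858 0.0716]
side (0.658, 0.002, 0.018, 1) 0  [nan nan nan]
side (0.511, 0.193, 0.068, 1) 132 [510.7, 194.7, 22.1] [0.5102 0.1924 0.0709]
```

>>> step_arm:
  motion:
    - {"dp":[1,-1,25],"twist":[0,0,0],"hand":0.6}
    - {"dp":[1,-1,48],"twist":[0,0,0],"hand":0.6}
    - {"dp":[1,-1,48],"twist":[0,0,0],"hand":0.6}
    - {"dp":[1,-1,48],"twist":[0,0,0],"hand":0.6}
    - {"dp":[1,-1,48],"twist":[0,0,0],"hand":-0.2}
  force: 15

```text
clock: 13.68
tool_pos: [0.5106, 0.1947, 0.0847]
eef_rot: [0.978, 0.207, 0.001, -0.0]
contact_force: [-0.4, 0.3, -0.2]
opening: 0.71
finger_force: 0.0
```

>>> step_arm:
  motion:
    - {"dp":[0,0,0],"twist":[0,0,0],"hand":-0.2}
    - {"dp":[0,0,0],"twist":[0,0,0],"hand":-0.2}
    - {"dp":[0,0,0],"twist":[0,0,0],"hand":-0.2}
    - {"dp":[0,0,0],"twist":[0,0,0],"hand":-0.2}
    - {"dp":[0,0,-10],"twist":[0,0,0],"hand":-0.2}

```text
clock: 14.3
tool_pos: [0.5093, 0.1944, 0.0934]
eef_rot: [0.978, 0.207, -0.001, 0.0]
contact_force: [0.2, 0.5, -0.2]
opening: 0.493
finger_force: 15.0
```

>>> step_arm:
  motion:
    - {"dp":[0,0,-30],"twist":[0,0,0],"hand":-0.2}
    - {"dp":[0,0,-60],"twist":[0,0,0],"hand":-0.2}
    - {"dp":[30,40,-60],"twist":[0,0,0],"hand":-0.2}
    - {"dp":[62,80,-60],"twist":[0,0,0],"hand":-0.2}
    - {"dp":[94,120,-60],"twist":[0,0,0],"hand":-0.2}

```text
clock: 14.92
tool_pos: [0.6456, 0.1223, 0.1543]
eef_rot: [0.978, 0.207, -0.0, -0.0]
contact_force: [0.8, 1.2, -0.5]
opening: 0.496
finger_force: 15.0
```

>>> step_arm:
  motion:
    - {"dp":[0,0,0],"twist":[0,0,0],"hand":-0.2}
    - {"dp":[0,0,30],"twist":[0,0,0],"hand":-0.2}
    - {"dp":[0,0,60],"twist":[0,0,0],"hand":-0.2}
    - {"dp":[0,0,80],"twist":[0,0,0],"hand":-0.2}
    - {"dp":[0,0,80],"twist":[0,0,0],"hand":-0.2}

```text
clock: 15.55
tool_pos: [0.6429, 0.1233, 0.0723]
eef_rot: [0.978, 0.208, -0.002, -0.0]
contact_force: [0.2, 0.3, 0.2]
opening: 0.495
finger_force: 15.0
```

Run:
```python
from h import *
st=r.get_state(); print(st['clock'],st['tool_pos'],st['eef_rot'],st['opening'])
print(go(646,121,36.5))
```

```text
15.55 [0.64286194 0.12334293 0.07234391] [ 9.78179946e-01  2.07751230e-01 -1.84789533e-03 -6.75395086e-05] 0.49529228171294837
[2, 3, 36]
```

>>> step_arm:
  motion:
    - {"dp":[0,2,20],"twist":[0,0,0],"hand":-0.2}
    - {"dp":[0,2,37],"twist":[0,0,0],"hand":-0.2}
    - {"dp":[0,2,37],"twist":[0,0,0],"hand":-0.2}
    - {"dp":[0,2,37],"twist":[0,0,0],"hand":-0.2}
    - {"dp":[0,2,37],"twist":[0,0,0],"hand":0.5}

```text
clock: 16.18
tool_pos: [0.6455, 0.1214, 0.0372]
eef_rot: [0.978, 0.207, 0.0, -0.0]
contact_force: [-0.0, -0.5, 0.8]
opening: 0.591
finger_force: 0.0
```

>>> step_arm:
  motion:
    - {"dp":[0,0,0],"twist":[0,0,0],"hand":0.5}
    - {"dp":[0,0,0],"twist":[0,0,0],"hand":0.5}
    - {"dp":[0,0,-30],"twist":[0,0,0],"hand":0.5}
    - {"dp":[0,0,-80],"twist":[0,0,0],"hand":0.5}
    - {"dp":[0,0,-120],"twist":[0,0,0],"hand":0.4}

```text
clock: 16.8
tool_pos: [0.6456, 0.1213, 0.1586]
eef_rot: [0.978, 0.207, 0.001, 0.0]
contact_force: [0.2, -0.2, -0.7]
opening: 0.701
finger_force: 0.0
```

>>> step_arm:
  motion:
    - {"dp":[-30,-40,0],"twist":[0,0,0],"hand":0.4}
    - {"dp":[-62,-80,0],"twist":[0,0,0],"hand":0.4}
    - {"dp":[-94,-121,0],"twist":[0,0,0],"hand":0.4}
    - {"dp":[-94,-121,20],"twist":[0,0,0],"hand":0.4}
    - {"dp":[-94,-121,20],"twist":[0,0,0],"hand":0.4}

```text
clock: 17.42
tool_pos: [0.5095, 0.1937, 0.1362]
eef_rot: [0.978, 0.208, -0.001, 0.0]
contact_force: [0.7, 0.6, -0.1]
opening: 0.7
finger_force: 0.0
```

```bash
python3 -W ignore - <<'E'
from h import *
st=r.get_state(); print(st['clock'],st['tool_pos'],st['eef_rot'],st['opening'])
caps([(.646,.121,.018,1),(.51,.193,.061,0),(.526,-.002,.061,0),(.433,-.104,.061,0),(.430,.081,.061,0),(.542,-.204,.061,0)])
s=snap('scene','s2');s=snap('side','d2')
E
```

```text
17.425 [0.50946786 0.19371095 0.13618911] [ 9.78160112e-01  2.07850550e-01 -9.16077838e-04  3.24938221e-04] 0.7003002239812554
scene (0.646, 0.121, 0.018, 1) 186 [646.7, 119.7, 22.9] [0.648  0.1174 0.0227]
scene (0.51, 0.193, 0.061, 0) 105 [511.2, 192.9, 17.9] [0.513  0.1909 0.065 ]
scene (0.526, -0.002, 0.061, 0) 156 [526.4, -3.0, 18.3] [ 0.5272 -0.0054  0.0652]
scene (0.433, -0.104, 0.061, 0) 165 [434.8, -103.9, 18.7] [ 0.4351 -0.1052  0.0652]
scene (0.43, 0.081, 0.061, 0) 121 [431.1, 80.8, 17.9] [0.4319 0.0805 0.065 ]
scene (0.542, -0.204, 0.061, 0) 242 [542.9, -204.2, 18.0] [ 0.5439 -0.205   0.0649]
side (0.646, 0.121, 0.018, 1) 103 [646.6, 121.1, 22.1] [0.6413 0.1211 0.0217]
side (0.51, 0.193, 0.061, 0) 93 [509.4, 194.1, 19.2] [0.5096 0.1922 0.0644]
side (0.526, -0.002, 0.061, 0) 130 [524.9, -2.1, 18.4] [ 0.5238 -0.0036  0.0642]
side (0.433, -0.104, 0.061, 0) 174 [432.5, -103.1, 18.3] [ 0.4319 -0.1042  0.0644]
side (0.43, 0.081, 0.061, 0) 129 [429.4, 83.4, 19.1] [0.4284 0.0813 0.0644]
side (0.542, -0.204, 0.061, 0) 178 [541.3, -202.0, 19.6] [ 0.5405 -0.2042  0.0643]
```

View pics/s2.png

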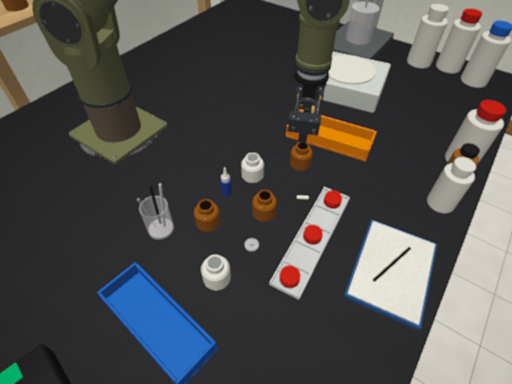

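All three caps lie in alternate tray places (pixels (290,276), (313,234), (333,199)), and the five open jars stand upright. Next I'll take amber3 by the neck.

>>> step_arm:
  motion:
    - {"dp":[0,0,30],"twist":[0,0,0],"hand":0.4}
    - {"dp":[0,0,55],"twist":[0,0,0],"hand":0.4}
    - {"dp":[0,0,62],"twist":[0,0,0],"hand":0.4}
    - {"dp":[0,0,62],"twist":[0,0,0],"hand":0.4}
    - {"dp":[0,0,62],"twist":[0,0,0],"hand":0.4}
  force: 25

```text
clock: 18.25
tool_pos: [0.5111, 0.1938, 0.0757]
eef_rot: [0.978, 0.207, 0.001, -0.0]
contact_force: [-0.0, 0.3, -0.4]
opening: 0.704
finger_force: 0.0
```

>>> step_arm:
  motion:
    - {"dp":[0,0,0],"twist":[0,0,0],"hand":-0.4}
    - {"dp":[0,0,0],"twist":[0,0,0],"hand":-0.4}
    - {"dp":[0,0,0],"twist":[0,0,0],"hand":-0.4}
    - {"dp":[0,0,0],"twist":[0,0,0],"hand":-0.4}
    - {"dp":[0,0,0],"twist":[0,0,0],"hand":-0.4}
  force: 25

```text
clock: 18.88
tool_pos: [0.5104, 0.194, 0.0749]
eef_rot: [0.978, 0.207, 0.0, -0.0]
contact_force: [-0.8, 1.1, 2.5]
opening: 0.4
finger_force: 25.0
```

```bash
python3 -W ignore - <<'E'
from h import *
st=r.get_state(); print(st['clock'],st['tool_pos'],st['eef_rot'],st['opening'],st['finger_force'])
print(go(600,346.5,80))
s=snap('scene'); P=cloud(s)
for x0 in np.arange(.35,.75,.05):
    print(round(x0,2),[round(float(np.nanmax(np.r_[0,P[...,2][(abs(P[...,0]-x0-.025)<.025)&(abs(P[...,1]-y0-.025)<.025)&(s['depth']>0)]])),3) for y0 in np.arange(.25,.6,.05)])
E
```

```text
18.875 [0.51035031 0.19399156 0.07491994] [ 9.78236424e-01  2.07493256e-01  1.72636559e-04 -1.35172709e-04] 0.39991190964044504 24.99747723340988
[144, -103, -5]
0.35 [0.003, 0.003, 0.001, 0.001, 0.0, 0.0, 0.077]
0.4 [0.122, 0.038, 0.0, 0.001, 0.07, 0.078, 0.077]
0.45 [0.128, 0.007, 0.042, 0.002, 0.07, 0.078, 0.079]
0.5 [0.137, 0.006, 0.041, 0.003, 0.003, 0.079, 0.078]
0.55 [0.041, 0.04, 0.041, 0.002, 0.004, 0.072, 0.072]
0.6 [0.025, 0.04, 0.042, 0.003, 0.002, 0.002, 0.003]
0.65 [0.003, 0.039, 0.004, 0.002, 0.002, 0.002, 0.003]
0.7 [0.002, 0.002, 0.003, 0.002, 0.002, 0.003, 0.003]
```

>>> step_arm:
  motion:
    - {"dp":[0,0,-10],"twist":[0,0,0],"hand":-0.4}
    - {"dp":[0,0,-40],"twist":[0,0,0],"hand":-0.4}
    - {"dp":[0,0,-80],"twist":[0,0,0],"hand":-0.4}
    - {"dp":[30,-21,-80],"twist":[0,0,0],"hand":-0.4}
    - {"dp":[70,-50,-80],"twist":[0,0,0],"hand":-0.4}

```text
clock: 19.55
tool_pos: [0.5545, 0.2665, 0.1557]
eef_rot: [0.979, 0.206, -0.0, 0.001]
contact_force: [1.2, 0.7, -2.1]
opening: 0.399
finger_force: 25.0
```

>>> step_arm:
  motion:
    - {"dp":[40,-29,0],"twist":[0,0,0],"hand":-0.4}
    - {"dp":[73,-53,0],"twist":[0,0,0],"hand":-0.4}
    - {"dp":[73,-53,0],"twist":[0,0,0],"hand":-0.4}
    - {"dp":[73,-53,0],"twist":[0,0,0],"hand":-0.4}

```text
clock: 20.05
tool_pos: [0.5986, 0.3442, 0.1542]
eef_rot: [0.978, 0.207, -0.001, 0.001]
contact_force: [0.3, -1.0, -2.3]
opening: 0.398
finger_force: 25.0
```

```bash
python3 -W ignore - <<'E'
from h import *
st=r.get_state(); print(st['clock'],st['tool_pos'],st['eef_rot'],st['opening'],st['finger_force'])
print(go(600,346.5,80))
for c in ('scene','side'):
    s=snap(c,c+'3'); P=cloud(s); a,g,b=rgb(s)
    m=(a>150)&(b<90)&(g>60)&(P[...,1]>.25)&near(P,(.53,.345),.2,.037,.046)
    m=m&(cv2.erode((s['depth']>0).astype(np.uint8),np.ones((3,3)))>0)
    print(c,m.sum(),rect(P[m][:,:2]))
E
```

```text
20.05 [0.59858199 0.34421761 0.15416124] [ 0.97832733  0.20705886 -0.00105867  0.00107099] 0.397782426760554 24.991317093372345
[2, -2, 74]
scene 267 [528.3, 332.2, 239.1, 92.9, 9.9]
side 160 [527.0, 332.7, 239.7, 92.3, 9.9]
```

View pics/side3.png

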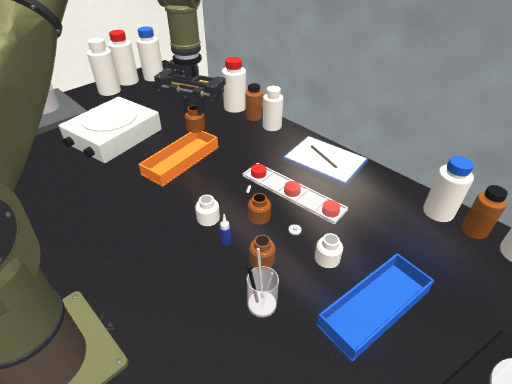

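Side view: amber3 hangs from the gripper at (194,120) over the far end of the orange crate; everything else is in place. Lowering.

>>> step_arm:
  motion:
    - {"dp":[1,-1,30],"twist":[0,0,0],"hand":-0.4}
    - {"dp":[1,-1,55],"twist":[0,0,0],"hand":-0.4}
    - {"dp":[1,-1,68],"twist":[0,0,0],"hand":-0.4}
    - {"dp":[1,-1,74],"twist":[0,0,0],"hand":-0.4}
    - {"dp":[1,-1,74],"twist":[0,0,0],"hand":-0.4}

```text
clock: 20.78
tool_pos: [0.6001, 0.3471, 0.0812]
eef_rot: [0.978, 0.207, 0.0, -0.0]
contact_force: [-0.4, -0.1, -2.2]
opening: 0.398
finger_force: 25.0
```

>>> step_arm:
  motion:
    - {"dp":[0,0,0],"twist":[0,0,0],"hand":-0.4}
    - {"dp":[0,0,0],"twist":[0,0,0],"hand":0.1}
    - {"dp":[0,0,0],"twist":[0,0,0],"hand":0.2}
    - {"dp":[0,0,0],"twist":[0,0,0],"hand":0.2}
    - {"dp":[0,0,-20],"twist":[0,0,0],"hand":0.2}

```text
clock: 21.4
tool_pos: [0.5986, 0.3466, 0.1]
eef_rot: [0.978, 0.207, -0.002, 0.001]
contact_force: [-0.7, -0.0, -0.0]
opening: 0.599
finger_force: 0.0
```

>>> step_arm:
  motion:
    - {"dp":[0,0,-40],"twist":[0,0,0],"hand":0.2}
    - {"dp":[0,0,-80],"twist":[0,0,0],"hand":0.4}
    - {"dp":[0,0,-80],"twist":[0,0,0],"hand":0.4}
    - {"dp":[0,0,-80],"twist":[0,0,0],"hand":0.4}

```text
clock: 21.9
tool_pos: [0.5995, 0.3471, 0.1811]
eef_rot: [0.978, 0.207, 0.0, 0.0]
contact_force: [-0.4, 0.1, -0.0]
opening: 0.703
finger_force: 0.0
```

```bash
python3 -W ignore - <<'E'
from h import *
st=r.get_state(); print(st['clock'],st['tool_pos'],st['eef_rot'],st['opening'],st['finger_force'])
caps([(.6,.346,.061,0),(.526,-.002,.061,0),(.433,-.104,.061,0)])
print(go(526,-2.3,175))
E
```

```text
21.9 [0.59947886 0.34707539 0.18114768] [9.78258336e-01 2.07390037e-01 1.22955784e-05 1.87412936e-05] 0.7028380191992424 0.0
scene (0.6, 0.346, 0.061, 0) 116 [601.3, 347.2, 19.0] [0.6023 0.3415 0.0695]
scene (0.526, -0.002, 0.061, 0) 151 [527.2, -3.7, 18.1] [ 0.5271 -0.0048  0.0652]
scene (0.433, -0.104, 0.061, 0) 168 [433.6, -104.5, 18.7] [ 0.4358 -0.1057  0.0651]
side (0.6, 0.346, 0.061, 0) 84 [600.6, 346.6, 19.3] [0.5983 0.3424 0.0687]
side (0.526, -0.002, 0.061, 0) 129 [526.2, -1.7, 19.0] [ 0.5245 -0.0034  0.0641]
side (0.433, -0.104, 0.061, 0) 180 [431.7, -103.3, 18.7] [ 0.432  -0.1044  0.0642]
[-208, 289, 5]
```

>>> step_arm:
  motion:
    - {"dp":[-30,42,0],"twist":[0,0,0],"hand":0.4}
    - {"dp":[-60,84,0],"twist":[0,0,0],"hand":0.4}
    - {"dp":[-94,130,0],"twist":[0,0,0],"hand":0.4}
    - {"dp":[-128,178,0],"twist":[0,0,0],"hand":0.4}
    - {"dp":[-162,225,10],"twist":[0,0,0],"hand":0.4}

```text
clock: 22.62
tool_pos: [0.5424, 0.074, 0.1703]
eef_rot: [0.978, 0.207, -0.0, 0.0]
contact_force: [1.6, -0.7, -0.6]
opening: 0.696
finger_force: 0.0
```

>>> step_arm:
  motion:
    - {"dp":[-26,36,0],"twist":[0,0,0],"hand":0.4}
    - {"dp":[-46,64,30],"twist":[0,0,0],"hand":0.4}
    - {"dp":[-46,64,50],"twist":[0,0,0],"hand":0.4}
    - {"dp":[-46,64,50],"twist":[0,0,0],"hand":0.4}
    - {"dp":[-46,64,50],"twist":[0,0,0],"hand":0.4}

```text
clock: 23.25
tool_pos: [0.5271, -0.0006, 0.1209]
eef_rot: [0.978, 0.208, 0.0, -0.0]
contact_force: [-0.2, -0.1, 0.6]
opening: 0.702
finger_force: 0.0
```

```bash
python3 -W ignore - <<'E'
from h import *
st=r.get_state(); print(st['clock'],st['tool_pos'],st['eef_rot'],st['opening'],st['finger_force'])
print(go(526,-2.5,74.5))
E
```

```text
23.25 [ 0.52709481 -0.00063723  0.12085911] [ 9.78148929e-01  2.07905326e-01  9.85638213e-05 -1.96932320e-04] 0.7023245359544075 0.0
[-2, 1, 46]
```

>>> step_arm:
  motion:
    - {"dp":[-1,1,25],"twist":[0,0,0],"hand":0.4}
    - {"dp":[-1,1,40],"twist":[0,0,0],"hand":0.4}
    - {"dp":[-1,1,46],"twist":[0,0,0],"hand":0.4}
    - {"dp":[-1,1,46],"twist":[0,0,0],"hand":0.4}
    - {"dp":[-1,1,46],"twist":[0,0,0],"hand":-0.4}
  force: 25

```text
clock: 23.88
tool_pos: [0.5268, -0.0026, 0.0752]
eef_rot: [0.978, 0.207, 0.0, 0.0]
contact_force: [0.8, -0.8, 0.1]
opening: 0.61
finger_force: 0.0
```

>>> step_arm:
  motion:
    - {"dp":[0,0,0],"twist":[0,0,0],"hand":-0.4}
    - {"dp":[0,0,0],"twist":[0,0,0],"hand":-0.4}
    - {"dp":[0,0,0],"twist":[0,0,0],"hand":-0.4}
    - {"dp":[0,0,0],"twist":[0,0,0],"hand":-0.4}
    - {"dp":[0,0,-8],"twist":[0,0,0],"hand":-0.4}

```text
clock: 24.5
tool_pos: [0.5258, -0.0029, 0.0824]
eef_rot: [0.978, 0.207, -0.001, 0.0]
contact_force: [0.3, -0.0, -2.5]
opening: 0.398
finger_force: 25.0
```

>>> step_arm:
  motion:
    - {"dp":[0,0,-40],"twist":[0,0,0],"hand":-0.4}
    - {"dp":[0,0,-80],"twist":[0,0,0],"hand":-0.4}
    - {"dp":[12,-27,-90],"twist":[0,0,0],"hand":-0.4}
    - {"dp":[30,-67,-90],"twist":[0,0,0],"hand":-0.4}
    - {"dp":[50,-111,-90],"twist":[0,0,0],"hand":-0.4}

```text
clock: 25.12
tool_pos: [0.527, 0.1192, 0.1732]
eef_rot: [0.978, 0.206, 0.0, 0.0]
contact_force: [0.1, 0.2, -2.6]
opening: 0.397
finger_force: 25.0
```

```bash
python3 -W ignore - <<'E'
from h import *
st=r.get_state(); print(st['clock'],st['tool_pos'],st['eef_rot'],st['opening'],st['finger_force'])
print(go(527,333,80))
E
```

```text
25.125 [0.52703765 0.11920684 0.17315904] [9.78484400e-01 2.06320440e-01 8.77048556e-05 3.83801968e-04] 0.39746289419031733 24.979953467845917
[86, -196, 93]
```

>>> step_arm:
  motion:
    - {"dp":[20,-45,0],"twist":[0,0,0],"hand":-0.4}
    - {"dp":[40,-90,0],"twist":[0,0,0],"hand":-0.4}
    - {"dp":[60,-136,0],"twist":[0,0,0],"hand":-0.4}
    - {"dp":[78,-178,0],"twist":[0,0,0],"hand":-0.4}
    - {"dp":[86,-196,0],"twist":[0,0,0],"hand":-0.4}

```text
clock: 25.75
tool_pos: [0.5249, 0.3364, 0.1726]
eef_rot: [0.978, 0.209, -0.0, -0.001]
contact_force: [-0.1, -0.3, -1.5]
opening: 0.401
finger_force: 25.0
```

>>> step_arm:
  motion:
    - {"dp":[0,0,0],"twist":[0,0,0],"hand":-0.4}
    - {"dp":[0,0,0],"twist":[0,0,0],"hand":-0.4}
    - {"dp":[0,0,30],"twist":[0,0,0],"hand":-0.4}
    - {"dp":[0,0,30],"twist":[0,0,0],"hand":-0.4}
    - {"dp":[0,0,30],"twist":[0,0,0],"hand":-0.4}

```text
clock: 26.38
tool_pos: [0.5268, 0.3318, 0.1434]
eef_rot: [0.978, 0.207, 0.0, 0.0]
contact_force: [-0.2, 0.3, -1.1]
opening: 0.397
finger_force: 25.0
```

```bash
python3 -W ignore - <<'E'
from h import *
st=r.get_state(); print(st['clock'],st['tool_pos'],st['eef_rot'],st['opening'],st['finger_force'])
print(go(527,333,80))
E
```

```text
26.375 [0.5268491  0.33182081 0.14336756] [9.78446151e-01 2.06501688e-01 2.50592206e-04 3.46855742e-04] 0.39698582712522473 24.983544051647186
[1, -1, 63]
```

>>> step_arm:
  motion:
    - {"dp":[0,0,25],"twist":[0,0,0],"hand":-0.4}
    - {"dp":[0,0,45],"twist":[0,0,0],"hand":-0.4}
    - {"dp":[0,0,58],"twist":[0,0,0],"hand":-0.4}
    - {"dp":[0,0,63],"twist":[0,0,0],"hand":-0.4}
    - {"dp":[0,0,63],"twist":[0,0,0],"hand":-0.4}

```text
clock: 27.0
tool_pos: [0.5263, 0.3333, 0.0801]
eef_rot: [0.978, 0.207, 0.0, -0.0]
contact_force: [0.0, 0.6, -0.6]
opening: 0.399
finger_force: 25.0
```

>>> step_arm:
  motion:
    - {"dp":[0,0,0],"twist":[0,0,0],"hand":-0.4}
    - {"dp":[0,0,0],"twist":[0,0,0],"hand":0.1}
    - {"dp":[0,0,0],"twist":[0,0,0],"hand":0.2}
    - {"dp":[0,0,0],"twist":[0,0,0],"hand":0.2}
    - {"dp":[0,0,-20],"twist":[0,0,0],"hand":0.2}

```text
clock: 27.62
tool_pos: [0.5252, 0.3325, 0.0992]
eef_rot: [0.978, 0.207, -0.001, 0.001]
contact_force: [0.1, -0.4, -0.5]
opening: 0.603
finger_force: 0.0
```

>>> step_arm:
  motion:
    - {"dp":[0,0,-40],"twist":[0,0,0],"hand":0.2}
    - {"dp":[0,0,-85],"twist":[0,0,0],"hand":0.4}
    - {"dp":[-25,35,-85],"twist":[0,0,0],"hand":0.4}
    - {"dp":[-55,77,-85],"twist":[0,0,0],"hand":0.4}
    - {"dp":[-85,118,-85],"twist":[0,0,0],"hand":0.4}

```text
clock: 28.25
tool_pos: [0.4965, 0.1894, 0.1863]
eef_rot: [0.978, 0.207, 0.001, 0.0]
contact_force: [-0.2, -1.0, -0.3]
opening: 0.702
finger_force: 0.0
```

```bash
python3 -W ignore - <<'E'
from h import *
st=r.get_state(); print(st['clock'],st['tool_pos'],st['eef_rot'],st['opening'],st['finger_force'])
caps([(.6,.346,.061,0),(.528,.332,.061,0),(.433,-.104,.061,0),(.43,.081,.061,0),(.542,-.204,.061,0)])
print(go(433,-104,175))
E
```

```text
28.25 [0.49645001 0.18942405 0.18630024] [9.78240691e-01 2.07469471e-01 1.25293159e-03 2.17894833e-07] 0.7017218880079708 0.0
scene (0.6, 0.346, 0.061, 0) 116 [601.4, 345.3, 19.1] [0.6033 0.3425 0.0698]
scene (0.528, 0.332, 0.061, 0) 112 [526.7, 330.6, 19.5] [0.5279 0.3267 0.0698]
scene (0.433, -0.104, 0.061, 0) 167 [434.7, -104.8, 18.4] [ 0.4357 -0.1053  0.0649]
scene (0.43, 0.081, 0.061, 0) 121 [431.4, 81.5, 18.6] [0.4322 0.08   0.0651]
scene (0.542, -0.204, 0.061, 0) 240 [543.3, -204.2, 18.2] [ 0.5439 -0.2052  0.0651]
side (0.6, 0.346, 0.061, 0) 86 [600.9, 347.3, 18.9] [0.5978 0.3434 0.0687]
side (0.528, 0.332, 0.061, 0) 95 [525.8, 333.3, 18.7] [0.5228 0.3277 0.0688]
side (0.433, -0.104, 0.061, 0) 177 [432.9, -102.7, 18.4] [ 0.4317 -0.1044  0.0644]
side (0.43, 0.081, 0.061, 0) 130 [429.9, 82.2, 18.5] [0.4282 0.0813 0.0645]
side (0.542, -0.204, 0.061, 0) 173 [541.5, -202.9, 18.2] [ 0.5401 -0.2038  0.0642]
[-172, 239, 13]
```

>>> step_arm:
  motion:
    - {"dp":[-35,48,0],"twist":[0,0,0],"hand":0.4}
    - {"dp":[-70,97,0],"twist":[0,0,0],"hand":0.4}
    - {"dp":[-105,146,0],"twist":[0,0,0],"hand":0.4}
    - {"dp":[-140,195,0],"twist":[0,0,0],"hand":0.4}
    - {"dp":[-172,239,20],"twist":[0,0,0],"hand":0.4}

```text
clock: 28.98
tool_pos: [0.4377, -0.0994, 0.1665]
eef_rot: [0.978, 0.207, 0.003, 0.001]
contact_force: [1.0, -0.6, -0.2]
opening: 0.695
finger_force: 0.0
```

>>> step_arm:
  motion:
    - {"dp":[0,0,20],"twist":[0,0,0],"hand":0.4}
    - {"dp":[0,0,30],"twist":[0,0,0],"hand":0.4}
    - {"dp":[0,0,30],"twist":[0,0,0],"hand":0.4}
    - {"dp":[0,0,30],"twist":[0,0,0],"hand":0.4}

```text
clock: 29.48
tool_pos: [0.4369, -0.0965, 0.1353]
eef_rot: [0.978, 0.208, 0.001, 0.0]
contact_force: [0.3, 0.9, 0.2]
opening: 0.7
finger_force: 0.0
```

```bash
python3 -W ignore - <<'E'
from h import *
st=r.get_state(); print(st['clock'],st['tool_pos'],st['eef_rot'],st['opening'],st['finger_force'])
print(go(433.8,-104,74.5))
E
```

```text
29.475 [ 0.43685733 -0.09650354  0.13533639] [9.78043549e-01 2.08399444e-01 6.90398350e-04 1.08550736e-04] 0.6999082110708438 0.0
[-6, 6, 61]
```

>>> step_arm:
  motion:
    - {"dp":[-6,6,0],"twist":[0,0,0],"hand":0.4}
    - {"dp":[-6,6,35],"twist":[0,0,0],"hand":0.4}
    - {"dp":[-6,6,55],"twist":[0,0,0],"hand":0.4}
    - {"dp":[-6,6,61],"twist":[0,0,0],"hand":0.4}
    - {"dp":[-6,6,61],"twist":[0,0,0],"hand":0.4}
  force: 25

```text
clock: 30.1
tool_pos: [0.433, -0.1056, 0.0739]
eef_rot: [0.978, 0.207, -0.0, 0.0]
contact_force: [-0.5, 0.6, 0.5]
opening: 0.699
finger_force: 0.0
```

>>> step_arm:
  motion:
    - {"dp":[0,0,0],"twist":[0,0,0],"hand":-0.4}
    - {"dp":[0,0,0],"twist":[0,0,0],"hand":-0.4}
    - {"dp":[0,0,0],"twist":[0,0,0],"hand":-0.4}
    - {"dp":[0,0,0],"twist":[0,0,0],"hand":-0.4}
    - {"dp":[0,0,-8],"twist":[0,0,0],"hand":-0.4}

```text
clock: 30.72
tool_pos: [0.4328, -0.1055, 0.0816]
eef_rot: [0.978, 0.207, -0.0, -0.0]
contact_force: [-0.1, -0.3, -2.1]
opening: 0.403
finger_force: 24.9
```

>>> step_arm:
  motion:
    - {"dp":[0,0,-40],"twist":[0,0,0],"hand":-0.4}
    - {"dp":[0,0,-80],"twist":[0,0,0],"hand":-0.4}
    - {"dp":[0,0,-105],"twist":[0,0,0],"hand":-0.4}
    - {"dp":[10,-20,-105],"twist":[0,0,0],"hand":-0.4}
    - {"dp":[28,-56,-105],"twist":[0,0,0],"hand":-0.4}

```text
clock: 31.35
tool_pos: [0.4361, -0.0441, 0.1874]
eef_rot: [0.979, 0.205, 0.001, 0.001]
contact_force: [0.0, 0.5, -2.4]
opening: 0.402
finger_force: 24.9
```

```bash
python3 -W ignore - <<'E'
from h import *
st=r.get_state(); print(st['clock'],st['tool_pos'],st['eef_rot'],st['opening'],st['finger_force'])
print(go(455,320,80))
E
```

```text
31.35 [ 0.43605036 -0.04410249  0.18744636] [9.78765629e-01 2.04980299e-01 5.43049688e-04 7.91158988e-04] 0.40161913887171335 24.945775866508484
[163, -326, 107]
```

>>> step_arm:
  motion:
    - {"dp":[22,-44,0],"twist":[0,0,0],"hand":-0.4}
    - {"dp":[46,-92,0],"twist":[0,0,0],"hand":-0.4}
    - {"dp":[70,-140,0],"twist":[0,0,0],"hand":-0.4}
    - {"dp":[94,-188,0],"twist":[0,0,0],"hand":-0.4}
    - {"dp":[118,-236,0],"twist":[0,0,0],"hand":-0.4}

```text
clock: 31.98
tool_pos: [0.4478, 0.222, 0.1869]
eef_rot: [0.978, 0.207, -0.0, 0.0]
contact_force: [1.7, 0.1, -2.4]
opening: 0.404
finger_force: 25.0
```

>>> step_arm:
  motion:
    - {"dp":[20,-40,0],"twist":[0,0,0],"hand":-0.4}
    - {"dp":[38,-74,0],"twist":[0,0,0],"hand":-0.4}
    - {"dp":[45,-90,20],"twist":[0,0,0],"hand":-0.4}
    - {"dp":[45,-90,40],"twist":[0,0,0],"hand":-0.4}
    - {"dp":[45,-90,40],"twist":[0,0,0],"hand":-0.4}

```text
clock: 32.6
tool_pos: [0.4515, 0.3202, 0.1456]
eef_rot: [0.978, 0.207, -0.002, 0.001]
contact_force: [0.3, 0.5, -1.6]
opening: 0.398
finger_force: 25.0
```

>>> step_arm:
  motion:
    - {"dp":[0,0,0],"twist":[0,0,0],"hand":-0.4}
    - {"dp":[0,0,0],"twist":[0,0,0],"hand":-0.4}

```text
clock: 32.85
tool_pos: [0.4532, 0.3211, 0.1476]
eef_rot: [0.978, 0.207, 0.001, -0.0]
contact_force: [-0.3, 1.2, -2.3]
opening: 0.399
finger_force: 25.0
```

```bash
python3 -W ignore - <<'E'
from h import *
st=r.get_state(); print(st['clock'],st['tool_pos'],st['eef_rot'],st['opening'],st['finger_force'],st['q'].round(2))
print(go(455,320,80))
E
```

```text
32.85 [0.45316705 0.3211484  0.1476183 ] [ 9.78331595e-01  2.07042877e-01  6.96310230e-04 -2.31106443e-04] 0.3985513278863571 24.951758980751038 [-0.69  0.76 -0.02  1.88  0.03  0.5  -1.88]
[1, 2, 68]
```

>>> step_arm:
  motion:
    - {"dp":[1,1,30],"twist":[0,0,0],"hand":-0.4}
    - {"dp":[1,1,50],"twist":[0,0,0],"hand":-0.4}
    - {"dp":[1,1,62],"twist":[0,0,0],"hand":-0.4}
    - {"dp":[1,1,67],"twist":[0,0,0],"hand":-0.4}
    - {"dp":[1,1,67],"twist":[0,0,0],"hand":-0.4}

```text
clock: 33.48
tool_pos: [0.4542, 0.3209, 0.08]
eef_rot: [0.978, 0.207, 0.0, -0.0]
contact_force: [0.2, -0.5, -1.5]
opening: 0.399
finger_force: 24.9
```

>>> step_arm:
  motion:
    - {"dp":[0,0,0],"twist":[0,0,0],"hand":-0.4}
    - {"dp":[0,0,0],"twist":[0,0,0],"hand":0.1}
    - {"dp":[0,0,0],"twist":[0,0,0],"hand":0.2}
    - {"dp":[0,0,0],"twist":[0,0,0],"hand":0.2}
    - {"dp":[0,0,-20],"twist":[0,0,0],"hand":0.2}

```text
clock: 34.1
tool_pos: [0.4532, 0.3202, 0.099]
eef_rot: [0.978, 0.207, -0.001, 0.001]
contact_force: [0.2, 0.4, -0.3]
opening: 0.601
finger_force: 0.0
```

>>> step_arm:
  motion:
    - {"dp":[0,0,-40],"twist":[0,0,0],"hand":0.2}
    - {"dp":[0,0,-85],"twist":[0,0,0],"hand":0.4}
    - {"dp":[-25,44,-85],"twist":[0,0,0],"hand":0.4}
    - {"dp":[-50,88,-85],"twist":[0,0,0],"hand":0.4}
    - {"dp":[-75,132,-85],"twist":[0,0,0],"hand":0.4}

```text
clock: 34.72
tool_pos: [0.4388, 0.1682, 0.185]
eef_rot: [0.978, 0.208, 0.0, 0.0]
contact_force: [0.2, -1.1, 0.0]
opening: 0.701
finger_force: 0.0
```

```bash
python3 -W ignore - <<'E'
from h import *
st=r.get_state(); print(st['clock'],st['tool_pos'],st['eef_rot'],st['opening'],st['finger_force'])
caps([(.6,.346,.061,0),(.528,.332,.061,0),(.455,.321,.061,0),(.43,.081,.061,0),(.542,-.204,.061,0)])
print(go(430.5,81.5,130))
E
```

```text
34.725 [0.43882211 0.16823164 0.18504544] [9.78227828e-01 2.07533301e-01 4.90694869e-04 7.20452389e-05] 0.7013818888692992 0.0
scene (0.6, 0.346, 0.061, 0) 114 [602.9, 345.1, 18.6] [0.6027 0.3419 0.0698]
scene (0.528, 0.332, 0.061, 0) 111 [526.8, 331.3, 19.1] [0.5276 0.326  0.0697]
scene (0.455, 0.321, 0.061, 0) 101 [456.1, 319.1, 18.1] [0.4569 0.3168 0.0695]
scene (0.43, 0.081, 0.061, 0) 121 [431.0, 81.0, 18.1] [0.4318 0.08   0.0651]
scene (0.542, -0.204, 0.061, 0) 239 [543.2, -205.0, 18.2] [ 0.5439 -0.2052  0.065 ]
side (0.6, 0.346, 0.061, 0) 0  [nan nan nan]
side (0.528, 0.332, 0.061, 0) 75 [526.0, 332.5, 18.8] [0.5259 0.3256 0.0687]
side (0.455, 0.321, 0.061, 0) 104 [452.2, 322.9, 20.3] [0.4524 0.3177 0.0688]
side (0.43, 0.081, 0.061, 0) 130 [429.6, 82.8, 18.6] [0.4282 0.0812 0.0645]
side (0.542, -0.204, 0.061, 0) 178 [541.7, -203.2, 18.3] [ 0.5401 -0.204   0.0642]
[-39, 71, 55]
```

>>> step_arm:
  motion:
    - {"dp":[-20,36,0],"twist":[0,0,0],"hand":0.4}
    - {"dp":[-40,72,20],"twist":[0,0,0],"hand":0.4}
    - {"dp":[-40,72,50],"twist":[0,0,0],"hand":0.4}
    - {"dp":[-40,72,50],"twist":[0,0,0],"hand":0.4}
    - {"dp":[-40,72,50],"twist":[0,0,0],"hand":0.4}

```text
clock: 35.45
tool_pos: [0.432, 0.0886, 0.1352]
eef_rot: [0.978, 0.208, 0.0, -0.0]
contact_force: [0.6, 0.9, -0.4]
opening: 0.699
finger_force: 0.0
```

```bash
python3 -W ignore - <<'E'
from h import *
st=r.get_state(); print(st['clock'],st['tool_pos'],st['eef_rot'],st['opening'],st['finger_force'])
print(go(430.5,81.5,74.5))
E
```

```text
35.45 [0.4320319  0.0886137  0.13524927] [ 9.78120692e-01  2.08037587e-01  4.78374130e-04 -2.14912103e-04] 0.699430744267369 0.0
[-4, 6, 61]
```

>>> step_arm:
  motion:
    - {"dp":[-4,6,0],"twist":[0,0,0],"hand":0.4}
    - {"dp":[-4,6,35],"twist":[0,0,0],"hand":0.4}
    - {"dp":[-4,6,55],"twist":[0,0,0],"hand":0.4}
    - {"dp":[-4,6,61],"twist":[0,0,0],"hand":0.4}
    - {"dp":[-4,6,61],"twist":[0,0,0],"hand":0.4}
  force: 25

```text
clock: 36.08
tool_pos: [0.4305, 0.0805, 0.0741]
eef_rot: [0.978, 0.207, 0.0, 0.0]
contact_force: [-0.1, 0.5, -0.5]
opening: 0.699
finger_force: 0.0
```

>>> step_arm:
  motion:
    - {"dp":[0,0,0],"twist":[0,0,0],"hand":-0.4}
    - {"dp":[0,0,0],"twist":[0,0,0],"hand":-0.4}
    - {"dp":[0,0,0],"twist":[0,0,0],"hand":-0.4}
    - {"dp":[0,0,0],"twist":[0,0,0],"hand":-0.4}
    - {"dp":[0,0,-8],"twist":[0,0,0],"hand":-0.4}

```text
clock: 36.7
tool_pos: [0.43, 0.0803, 0.0816]
eef_rot: [0.978, 0.207, -0.001, 0.0]
contact_force: [-0.3, 0.5, -0.9]
opening: 0.401
finger_force: 24.9
```

>>> step_arm:
  motion:
    - {"dp":[0,0,-40],"twist":[0,0,0],"hand":-0.4}
    - {"dp":[0,0,-80],"twist":[0,0,0],"hand":-0.4}
    - {"dp":[0,0,-105],"twist":[0,0,0],"hand":-0.4}
    - {"dp":[-2,25,-105],"twist":[0,0,0],"hand":-0.4}
    - {"dp":[-5,65,-105],"twist":[0,0,0],"hand":-0.4}

```text
clock: 37.33
tool_pos: [0.4522, 0.0193, 0.1875]
eef_rot: [0.978, 0.209, 0.0, -0.0]
contact_force: [0.7, -0.3, -1.8]
opening: 0.401
finger_force: 24.9
```

>>> step_arm:
  motion:
    - {"dp":[-4,45,0],"twist":[0,0,0],"hand":-0.4}
    - {"dp":[-8,95,0],"twist":[0,0,0],"hand":-0.4}
    - {"dp":[-13,147,0],"twist":[0,0,0],"hand":-0.4}
    - {"dp":[-13,147,0],"twist":[0,0,0],"hand":-0.4}

```text
clock: 37.83
tool_pos: [0.5, -0.1266, 0.1868]
eef_rot: [0.979, 0.203, -0.0, 0.002]
contact_force: [-0.6, 0.8, -1.6]
opening: 0.403
finger_force: 24.9
```

```bash
python3 -W ignore - <<'E'
from h import *
st=r.get_state(); print(st['clock'],st['tool_pos'],st['eef_rot'],st['opening'],st['finger_force'])
print(go(446,-337.5,79.5))
E
```

```text
37.825 [ 0.49998346 -0.12655582  0.18679499] [ 9.79240725e-01  2.02692581e-01 -7.72244455e-05  1.82073559e-03] 0.40336498098519513 24.929723739624023
[-133, 172, 108]
```

>>> step_arm:
  motion:
    - {"dp":[-33,42,0],"twist":[0,0,0],"hand":-0.4}
    - {"dp":[-70,90,0],"twist":[0,0,0],"hand":-0.4}
    - {"dp":[-105,135,0],"twist":[0,0,0],"hand":-0.4}
    - {"dp":[-134,172,10],"twist":[0,0,0],"hand":-0.4}
    - {"dp":[-134,172,40],"twist":[0,0,0],"hand":-0.4}

```text
clock: 38.45
tool_pos: [0.4453, -0.3375, 0.1474]
eef_rot: [0.979, 0.203, -0.0, 0.003]
contact_force: [-0.3, 0.8, -2.2]
opening: 0.401
finger_force: 24.9
```

>>> step_arm:
  motion:
    - {"dp":[0,0,0],"twist":[0,0,0],"hand":-0.4}
    - {"dp":[0,0,0],"twist":[0,0,0],"hand":-0.4}
    - {"dp":[0,0,0],"twist":[0,0,0],"hand":-0.4}

```text
clock: 38.83
tool_pos: [0.4482, -0.3314, 0.1479]
eef_rot: [0.978, 0.208, 0.001, 0.0]
contact_force: [0.4, 0.3, -1.5]
opening: 0.399
finger_force: 24.9
```

```bash
python3 -W ignore - <<'E'
from h import *
st=r.get_state(); print(st['clock'],st['tool_pos'],st['eef_rot'],st['opening'],st['finger_force'],st['q'].round(2))
print(go(446,-337.5,79.5))
s=snap('side','d4')
caps([(.542,-.204,.061,0)])
E
```

```text
38.825 [ 0.44821358 -0.33139597  0.14785216] [9.78077579e-01 2.08239185e-01 6.94187127e-04 4.58617467e-04] 0.3987765209618379 24.934899508953094 [ 0.68  0.77 -0.21  1.87  0.28  0.53 -0.87]
[-5, 5, 68]
scene (0.542, -0.204, 0.061, 0) 239 [543.0, -204.3, 18.6] [ 0.5442 -0.2054  0.0652]
side (0.542, -0.204, 0.061, 0) 12  [ 0.5501 -0.2133  0.0641]
```

View pics/d4.png

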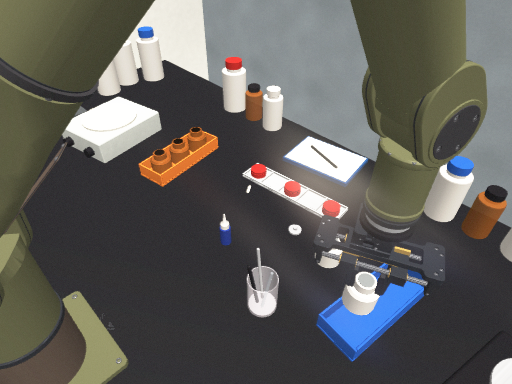

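The three amber jars stand in the orange crate (pixels (160,158), (179,148), (196,136)), and white1 hangs over the blue crate at (362,295). Lowering.

>>> step_arm:
  motion:
    - {"dp":[-4,5,30],"twist":[0,0,0],"hand":-0.4}
    - {"dp":[-4,5,50],"twist":[0,0,0],"hand":-0.4}
    - {"dp":[-4,5,62],"twist":[0,0,0],"hand":-0.4}
    - {"dp":[-4,5,68],"twist":[0,0,0],"hand":-0.4}
    - {"dp":[-4,5,68],"twist":[0,0,0],"hand":-0.4}

```text
clock: 39.6
tool_pos: [0.4461, -0.338, 0.0791]
eef_rot: [0.978, 0.208, 0.0, 0.0]
contact_force: [-0.3, -0.8, -1.5]
opening: 0.402
finger_force: 25.0
```

>>> step_arm:
  motion:
    - {"dp":[0,0,0],"twist":[0,0,0],"hand":-0.4}
    - {"dp":[0,0,0],"twist":[0,0,0],"hand":0.1}
    - {"dp":[0,0,0],"twist":[0,0,0],"hand":0.2}
    - {"dp":[0,0,0],"twist":[0,0,0],"hand":0.2}
    - {"dp":[0,0,-20],"twist":[0,0,0],"hand":0.2}

```text
clock: 40.22
tool_pos: [0.4448, -0.3378, 0.098]
eef_rot: [0.978, 0.207, -0.001, -0.001]
contact_force: [-0.1, -0.5, 0.9]
opening: 0.599
finger_force: 0.0
```

>>> step_arm:
  motion:
    - {"dp":[0,0,-40],"twist":[0,0,0],"hand":0.2}
    - {"dp":[0,0,-60],"twist":[0,0,0],"hand":0.4}
    - {"dp":[45,-26,-60],"twist":[0,0,0],"hand":0.4}
    - {"dp":[90,-53,-60],"twist":[0,0,0],"hand":0.4}
    - {"dp":[136,-79,-60],"twist":[0,0,0],"hand":0.4}

```text
clock: 40.85
tool_pos: [0.5386, -0.2098, 0.1589]
eef_rot: [0.978, 0.207, 0.0, 0.0]
contact_force: [0.1, -0.0, -0.5]
opening: 0.702
finger_force: 0.0
```

>>> step_arm:
  motion:
    - {"dp":[0,0,0],"twist":[0,0,0],"hand":0.4}
    - {"dp":[0,0,0],"twist":[0,0,0],"hand":0.4}
    - {"dp":[0,0,0],"twist":[0,0,0],"hand":0.4}

```text
clock: 41.22
tool_pos: [0.5367, -0.2128, 0.1586]
eef_rot: [0.979, 0.206, -0.001, 0.0]
contact_force: [-0.4, -0.1, 0.7]
opening: 0.701
finger_force: 0.0
```

```bash
python3 -W ignore - <<'E'
from h import *
st=r.get_state(); print(st['clock'],st['tool_pos'],st['eef_rot'],st['opening'],st['finger_force'])
print(go(542.3,-203.8,74.5))
caps([(.542,-.204,.061,0),(.446,-.337,.061,0)])
E
```

```text
41.225 [ 0.53670082 -0.21276881  0.15862708] [ 9.78543716e-01  2.06037796e-01 -6.53000213e-04  4.43174496e-04] 0.7011069756243782 0.0
[9, -6, 84]
scene (0.542, -0.204, 0.061, 0) 231 [543.6, -204.3, 18.1] [ 0.5446 -0.2056  0.0651]
scene (0.446, -0.337, 0.061, 0) 308 [447.3, -338.3, 18.4] [ 0.4495 -0.3394  0.0698]
side (0.542, -0.204, 0.061, 0) 179 [542.4, -202.8, 19.2] [ 0.5405 -0.2035  0.0642]
side (0.446, -0.337, 0.061, 0) 323 [444.8, -337.5, 18.7] [ 0.4425 -0.3384  0.0693]
```

>>> step_arm:
  motion:
    - {"dp":[8,-6,30],"twist":[0,0,0],"hand":0.4}
    - {"dp":[8,-6,60],"twist":[0,0,0],"hand":0.4}
    - {"dp":[8,-6,78],"twist":[0,0,0],"hand":0.4}
    - {"dp":[8,-6,84],"twist":[0,0,0],"hand":0.4}
    - {"dp":[8,-6,84],"twist":[0,0,0],"hand":0.4}
  force: 25

```text
clock: 41.95
tool_pos: [0.5428, -0.2026, 0.0749]
eef_rot: [0.978, 0.207, 0.0, 0.0]
contact_force: [0.3, -0.4, -0.4]
opening: 0.695
finger_force: 0.0
```

>>> step_arm:
  motion:
    - {"dp":[0,0,0],"twist":[0,0,0],"hand":-0.4}
    - {"dp":[0,0,0],"twist":[0,0,0],"hand":-0.4}
    - {"dp":[0,0,0],"twist":[0,0,0],"hand":-0.4}
    - {"dp":[0,0,0],"twist":[0,0,0],"hand":-0.4}
    - {"dp":[0,0,-8],"twist":[0,0,0],"hand":-0.4}

```text
clock: 42.58
tool_pos: [0.5421, -0.202, 0.0825]
eef_rot: [0.978, 0.207, -0.001, -0.0]
contact_force: [-0.4, -1.3, -2.1]
opening: 0.398
finger_force: 25.0
```

>>> step_arm:
  motion:
    - {"dp":[0,0,-40],"twist":[0,0,0],"hand":-0.4}
    - {"dp":[0,0,-80],"twist":[0,0,0],"hand":-0.4}
    - {"dp":[-7,35,-80],"twist":[0,0,0],"hand":-0.4}
    - {"dp":[-16,80,-80],"twist":[0,0,0],"hand":-0.4}
    - {"dp":[-24,120,-80],"twist":[0,0,0],"hand":-0.4}

```text
clock: 43.2
tool_pos: [0.5692, -0.3231, 0.1631]
eef_rot: [0.978, 0.207, -0.0, 0.0]
contact_force: [0.8, -0.3, -1.5]
opening: 0.398
finger_force: 25.0
```

>>> step_arm:
  motion:
    - {"dp":[-6,29,0],"twist":[0,0,0],"hand":-0.4}
    - {"dp":[-6,29,0],"twist":[0,0,0],"hand":-0.4}
    - {"dp":[-6,29,0],"twist":[0,0,0],"hand":-0.4}
    - {"dp":[-6,29,0],"twist":[0,0,0],"hand":-0.4}

```text
clock: 43.7
tool_pos: [0.5759, -0.3486, 0.1628]
eef_rot: [0.978, 0.208, -0.0, -0.001]
contact_force: [-0.2, -0.4, -1.5]
opening: 0.4
finger_force: 25.0
```

```bash
python3 -W ignore - <<'E'
from h import *
st=r.get_state(); print(st['clock'],st['tool_pos'],st['eef_rot'],st['opening'],st['finger_force'])
print(go(575,-352.5,79.5))
E
```

```text
43.7 [ 0.57591947 -0.3486126   0.1627837 ] [ 9.78029056e-01  2.08467372e-01 -6.93432262e-05 -7.17676261e-04] 0.3997542403720279 24.99914914369583
[-2, 3, 83]
```

>>> step_arm:
  motion:
    - {"dp":[-2,2,30],"twist":[0,0,0],"hand":-0.4}
    - {"dp":[-2,2,60],"twist":[0,0,0],"hand":-0.4}
    - {"dp":[-2,2,76],"twist":[0,0,0],"hand":-0.4}
    - {"dp":[-2,2,82],"twist":[0,0,0],"hand":-0.4}
    - {"dp":[-2,2,82],"twist":[0,0,0],"hand":-0.4}

```text
clock: 44.32
tool_pos: [0.5754, -0.353, 0.0814]
eef_rot: [0.978, 0.208, 0.001, 0.0]
contact_force: [-1.2, 0.4, -2.1]
opening: 0.399
finger_force: 25.0
```

>>> step_arm:
  motion:
    - {"dp":[0,0,0],"twist":[0,0,0],"hand":-0.4}
    - {"dp":[0,0,0],"twist":[0,0,0],"hand":0.1}
    - {"dp":[0,0,0],"twist":[0,0,0],"hand":0.2}
    - {"dp":[0,0,0],"twist":[0,0,0],"hand":0.2}
    - {"dp":[0,0,-20],"twist":[0,0,0],"hand":0.2}

```text
clock: 44.95
tool_pos: [0.5737, -0.3526, 0.1001]
eef_rot: [0.978, 0.207, -0.001, -0.001]
contact_force: [-0.4, -0.3, -0.1]
opening: 0.596
finger_force: 0.0
```

>>> step_arm:
  motion:
    - {"dp":[0,0,-40],"twist":[0,0,0],"hand":0.2}
    - {"dp":[0,0,-90],"twist":[0,0,0],"hand":0.4}
    - {"dp":[0,0,-140],"twist":[0,0,0],"hand":0.4}
    - {"dp":[0,0,-140],"twist":[0,0,0],"hand":0.4}
    - {"dp":[0,0,-140],"twist":[0,0,0],"hand":0.4}

```text
clock: 45.58
tool_pos: [0.5745, -0.3531, 0.2414]
eef_rot: [0.978, 0.207, 0.0, 0.0]
contact_force: [0.4, -0.2, -0.6]
opening: 0.698
finger_force: 0.0
```

```bash
python3 -W ignore - <<'E'
from h import *
st=r.get_state(); print(st['clock'],st['tool_pos'],st['opening'],st['finger_force'])
caps([(.6,.346,.061,0),(.528,.332,.061,0),(.455,.321,.061,0),(.446,-.337,.061,0),(.575,-.352,.061,0),(.671,-.117,.017,1),(.658,.002,.017,1),(.646,.121,.017,1)])
s=snap('scene','s5')
E
```

```text
45.575 [ 0.57445679 -0.3531243   0.24139316] 0.6978227219739666 0.0
scene (0.6, 0.346, 0.061, 0) 117 [614.5, 336.8, 19.1] [0.6149 0.3313 0.07  ]
scene (0.528, 0.332, 0.061, 0) 110 [526.8, 330.7, 19.2] [0.5282 0.3268 0.0699]
scene (0.455, 0.321, 0.061, 0) 99 [455.0, 321.2, 20.0] [0.4569 0.3164 0.0696]
scene (0.446, -0.337, 0.061, 0) 228 [446.4, -340.5, 17.7] [ 0.4482 -0.3424  0.07  ]
scene (0.575, -0.352, 0.061, 0) 379 [575.6, -355.2, 18.1] [ 0.5771 -0.356   0.0698]
scene (0.671, -0.117, 0.017, 1) 289 [670.8, -120.2, 20.9] [ 0.6715 -0.1214  0.0228]
scene (0.658, 0.002, 0.017, 1) 227 [658.1, -0.4, 21.2] [ 0.6591 -0.0023  0.0227]
scene (0.646, 0.121, 0.017, 1) 190 [647.9, 119.0, 23.1] [0.6482 0.117  0.0227]
side (0.6, 0.346, 0.061, 0) 78 [614.2, 337.0, 18.6] [0.6093 0.3327 0.0691]
side (0.528, 0.332, 0.061, 0) 93 [526.5, 330.7, 19.5] [0.5241 0.3292 0.0691]
side (0.455, 0.321, 0.061, 0) 105 [454.4, 322.1, 18.6] [0.4522 0.3174 0.0689]
side (0.446, -0.337, 0.061, 0) 323 [444.7, -337.5, 18.5] [ 0.4426 -0.3383  0.0692]
side (0.575, -0.352, 0.061, 0) 259 [574.5, -353.8, 19.2] [ 0.5705 -0.3549  0.0688]
side (0.671, -0.117, 0.017, 1) 0  [nan nan nan]
side (0.658, 0.002, 0.017, 1) 0  [nan nan nan]
side (0.646, 0.121, 0.017, 1) 56 [646.5, 120.8, 22.2] [0.6371 0.1206 0.0214]
```

View pics/s5.png

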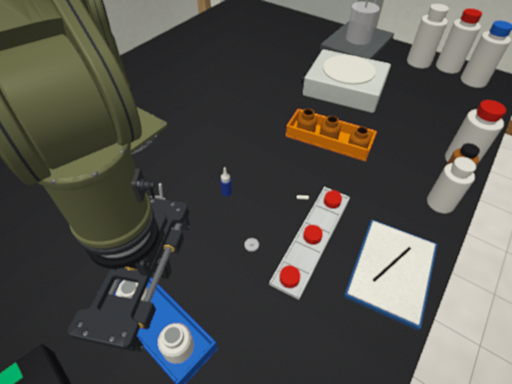

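The final view shows three amber jars in the orange crate ((308,118), (332,126), (362,135)). amber3 was nudged aside but still stands on the crate floor. The two white jars are in the blue crate ((127,288), (176,342)), and the caps lie flat in their own places.

```bash
python3 -c "
from plant import r
print(r.finish_job())"
```

```text
the job is handed in; nothing more can be done
None
```

The job is handed in: all three red caps lie flat in their own tray places, and the open jars stand upright, three amber in the orange crate and two white in the blue one; the hand-in gave no verdict, and I did not look at the beaker again after the last jar.

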